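# Free the measuring stage with the T-key interlock

### The job

Free the measuring machine's stage at the sloping console: take the flat-handled T-key from its rest, put its cross-bar through the slot of the lock until its collar is down on the cover plate, and turn it a full quarter turn clockwise to draw the bolt. Only then turn the bar-shaped selector beside the lock a full quarter turn clockwise, let go, and leave the key locked in place. Leave the other things on the table alone.

Things in the scene. Friction and masses are not known exactly. Their poses are not given: they have to be found in the camera images.
- key_grip (a point): Loose T-key (0.12 kg) upright in its rest, left or right of the console. Flat grey handle 30 mm wide (own x), 10 thick (own y), 40 high (own z, up the shaft). Point on the key's axis, 18 mm below the handle's top, 22 above its steel collar (32 mm across, 4 thick). The collar's underside, 26 mm below the point, sits on the rest; a 9 mm shaft hangs below. Lift straight up 25 mm or more to clear.
- key_head (a point): Centre of the key's cross-bar (the T): a round-ended steel bar 8 mm thick, 28 mm long along own x (the same way as the handle's width), 12 mm below the collar's underside and 38 mm below key_grip. It hangs in the rest, an open aluminium block 56 x 54 x 26 mm fixed to the table.
- lock_mouth (a point): Lock: block 56 x 56 mm, 24 high, on the right of the console's face, which slopes 31 degrees, rising away from the robot. Point: slot centre on the outer face of its 5 mm cover plate; own z: outward normal; x: up the slope, along the slot; y: left. Slot 33 (x) x 12 (y) mm; the T fits either way round. Collar down: T's centre 12 mm below the point, in a rotor; once turned it cannot pull out.
- lock (a joint): Turn of the lock's rotor under the slot, 0 (start, in line with the slot) to 1.57 rad (stop), growing clockwise seen from outside the face. The inserted key turns it with a few degrees of play, against slight friction (0.07 N m); it stays where left. It draws a steel bolt, under a guard, out of the selector's notched disc: clear from about 1.15 rad on.
- selector_grip (a point): Selector: black bar handle 46 mm long (own x), 14 thick (own y), 35 high, on a notched black disc 49 mm across, on the same sloping face, 104 mm left of the lock. Point on its axis, 12 mm below the bar's top and 23 mm above the disc; own z: its axis, the outward normal of the face. At the start the bar points up the slope.
- selector (a joint): Turn of the selector, 0 to 1.57 rad, growing clockwise as seen from outside the face; 0 at the start and held there by the bolt until the lock is turned. It turns against slight friction (0.06 N m) and stays where it is left; stop at 1.57.
- plug_gauge: Bystander: round steel plug gauge, 20 mm handle 55 mm high on a 32 mm collar, in a second rest like the key's, on the other side of the console. Origin at the collar's underside.
- workpiece: Bystander: dark steel block 80 x 110 x 32 mm with two holes, lying in front of the console. Origin at the centre of its underside.
- caliper: Bystander: caliper 200 mm long, lying flat. Origin at the underside of its beam's middle.
- cleaner: Bystander: white bottle 48 mm across, 130 mm high. Origin at the centre of its foot.
- marker: Bystander: grey marker pen 135 mm long, lying. Origin at the centre of its underside.
- gauge_block: Bystander: steel gauge block 75 x 35 x 9 mm, lying. Origin at the centre of its underside.
There are look-alikes about, which are no part of the job. What is shaped like the part that bears key_grip but green is not meant.

How it is judged:
On the way, in this order (a step that is already met when the one before it is completed fails the run):
1. the key's cross-bar is through the slot, under the cover plate, the rotor not yet turned (z of key_head in the frame of lock_mouth below -0.0085 m and distance between key_head and lock_mouth below 0.018 m and value of joint lock below 0.9 rad), for 0.1 s.
2. the key has turned the lock (at least 1.3 rad) with the selector still at its start (value of joint lock above 1.3 rad and value of joint selector below 0.3 rad and z of key_head in the frame of lock_mouth below -0.0075 m and distance between key_head and lock_mouth below 0.018 m), for 0.1 s.
3. the selector is turned (at least 1.3 rad) (value of joint selector above 1.3 rad), for 0.1 s.
At the end, for the whole second after the job is handed in: Lock and selector are both turned clockwise to at least 1.3 rad of their 1.57 rad quarter turn, the key's cross-bar is still under the lock's cover plate (its centre at least 7.5 mm below the slot's mouth and within 18 mm of it), and key and selector are at rest (value of joint each of lock, selector above 1.3 rad and z of key_head in the frame of lock_mouth below -0.0075 m and distance between key_head and lock_mouth below 0.018 m and linear speed of key below 0.02 m/s and velocity of joint selector below 0.05 rad/s); the robot touches nothing.
It fails at once if a bystander is pushed more than 30 mm (distance of any of plug_gauge, workpiece, caliper, cleaner, marker, gauge_block from where it was at the start of the episode above 0.03 m).
It fails at once if the selector is forced round while the bolt is still in its notch (value of joint selector above 0.4 rad and value of joint lock below 0.9 rad).
It also fails if it takes over 61 s, if anything falls off the work surface, if the arm or the gripper's body presses on something with over 40 N, if the wrist force passes 120 N, or if a joint passes its speed limit or range.

### The arm

A 6-joint arm with a two-finger parallel gripper is mounted at the origin on the work surface. World frame = base frame: x ahead of the robot, y to its left, z up, the work surface at z = 0. Lengths are in m, angles in rad, forces in N, time in s.
With the tool pointing down it reaches from about 0.375 to 0.975 m from the base axis. Payload 3.8 kg.
Tool frame: the origin (TCP) lies on the centre line of the jaws, within the pads' length; the fingertips stand 14 mm ahead of it and the grasp point (between the pads) lies 5 mm behind it; z points along the fingers, y is the line along which they close (so a half turn about z gives the same grasp; the last joint's range is limited). The gripper opens to 85 mm and grips with 20 to 120 N. Pads are 22 mm wide; open, the fingers measure 114 mm over their backs; the gripper's body (76 mm by 85 mm) begins 54 mm behind the grasp point. The pads swing forward as they close: fully open they stand 13 mm farther back than shut.
Start: joints at [1.177, 0.264, 1.604, -0, 1.274, -0.037], TCP at [0.236, 0.632, 0.245] pointing down, gripper open.
Joint ranges: [-2.63, 2.63], [-0.94, 2.18], [0.31, 2.57], [-1.31, 4.45], [0, 2.66], [-2.55, 2.55]. Speed limits (rad/s): [2.57, 2.57, 3.14, 3.14, 3.14, 3.14].

### API

Orientations are given as a rotation vector (axis times angle).
In Python, from workcell import bot, eyes, spot_in gives the robot as it stands.
- The arm moves only by the tool carry_out, never from a script. Its argument "series" is text: rows parted by semicolons, each of 4 numbers parted by spaces: the shift along the world's x, y, z in m, then the turn about the world's z in degrees. In form: tx ty tz roll; .... A call has 1 to 20 rows; each row shifts and turns the commanded pose from where the row before left it; what a row does not reach is not made up. A row lasts 1/8 s, in which the tool goes at most 62.5 mm and 10.7 degrees, less where a joint would pass 70% of its speed; a pose out of reach is approached as far as the arm can. A call is refused whole if a number of a shift passes 0.0625 or a number of a turn 10.7, either way. A call with a gripper value outside its range is refused whole. "jaw" is the gripper command: -1 is shut, 1 is fully open, values between are in proportion, set as the call begins (left out, the last holds). The fingers move at their own pace and stop on an object; "grip_force" is the grip in N (left out, the last holds). Time passes only in rows, so rows that do not move let the fingers close. It gives the time, the measured TCP pose, the force, the opening and the grip force at its end, in the units of the state.
- bot.read_state(): the state, without advancing time (a new reading comes with each control period).
- eyes.read_camera(name): name is "side" or "top"; returns (picture, depth): 400x640x3 uint8, blue, green, red; 400x640 float32, m along the optical axis (not along the pixel's ray), 0 where there is no reading.
- eyes.get_calibration(name): a dict with "K" (3x3 intrinsics, pixels), "distortion" ([k1, k2, p1, p2, k3] as OpenCV has them; the pictures are not rectified), "position" and "rotation" of the camera in the world. Camera axes: x right, y down, z forward; pixel columns grow to the right and rows downward; lengths in m; the calibration is good to about 2 mm. A picture is of the moment at which its call begins. get_calibration takes no time and is no camera call.
- bot.finish_job(): hands the job in; it is judged then, once.
Trained networks look in the newest picture that a camera, given by its name, has taken for a name from the list of things; names that differ only in an ending like _2 or _b are one class to them, and where a whole thing is asked for, a point or a joint stands for the part that bears it (a point fixed in the world has none). Each returns a list of dicts, best first, with "score" (0 to 1); they miss things now and then, are a little off and sometimes report something else, mostly with a low value. They report only what shows in the picture. A call takes as long as a camera call. They do not tell look-alikes from the thing itself.
- spot_in(camera, target): "rect" ([centre column, centre row, width, height] in pixels, round what is visible of it).
The state is a dict: "time": time; "q": joint angles; "joint_vel": joint speeds; "joint_torque": joint torques, N m; "tool_pos": TCP position; "tcp_rot": TCP orientation; "wrist_force": force on the tool from outside, world axes, zero at the start; "torque": the same for the moment, N m; "width": opening from 0.0 (shut) to 1.0 (fully open); "grip_force": force on a finger pad.
Only numpy, scipy, OpenCV 4.12 (cv2) and the standard library are available. Lean on these libraries where they do the work, as an engineer would, in place of code of your own. Each camera call takes 0.05 s, during which the arm holds its last target. There are 200 camera calls.

## Working session

There is one attempt and no reset: what is moved stays moved. The work goes in short steps, Python scripts to look and compute and a tool call to move; the robot and the scene stay as the last step left them, time stands still between calls to the robot, and variables do not carry over. Pictures are saved under pics/ and viewed, at most 10 in all, crops included, and the job is handed in when it is done.

Besides the shell and the picture viewer there is one more tool, called after "Emit:" as a command line: name --argument value ..., lists and objects as JSON in quotes. carry_out: Moves the arm, as the interface text tells. Its arguments: {"type":"object","properties":{"series":{"type":"string"},"jaw":{"type":"number"},"grip_force":{"type":"number"}},"required":["series"]}

```bash
mkdir -p pics; ls; cat > h.py <<'E'
import numpy as np,cv2
from workcell import bot,eyes,spot_in
def ray(n,u,v):
    c=eyes.get_calibration(n);K=np.array(c["K"]);D=np.array(c["distortion"])
    p=cv2.undistortPoints(np.array([[[u,v]]],float),K,D)[0,0]
    return np.array(c["position"],float),np.array(c["rotation"],float)@np.array([p[0],p[1],1.0])
def p3(n,u,v,d):  # depth along the optical axis
    o,r=ray(n,u,v); return o+r*d
def cloud(n,d):
    c=eyes.get_calibration(n);K=np.array(c["K"]);D=np.array(c["distortion"])
    v,u=np.mgrid[0:400,0:640]
    p=cv2.undistortPoints(np.stack([u,v],-1).reshape(-1,1,2).astype(float),K,D)[:,0]
    r=np.c_[p,np.ones(len(p))]@np.array(c["rotation"],float).T
    return (np.array(c["position"])+r*d.reshape(-1,1)).reshape(400,640,3)
def proj(n,X):
    c=eyes.get_calibration(n);R=np.array(c["rotation"],float).T
    q=cv2.projectPoints(np.array(X,float).reshape(-1,3),cv2.Rodrigues(R)[0],-R@np.array(c["position"],float),np.array(c["K"]),np.array(c["distortion"]))[0]
    return q[:,0]
E
python3 - <<'E'
from h import *
np.set_printoptions(precision=3,suppress=True)
for n in("side","top"):
    p,d=eyes.read_camera(n);cv2.imwrite(f"pics/{n}0.png",p);np.save(f"{n}0.npy",d)
    c=eyes.get_calibration(n);print(n,c["position"],c["rotation"],c["K"])
    for t in("key_grip","lock","selector","plug_gauge"):
        print(n,t,[(np.round(x["rect"]),round(x["score"],2)) for x in spot_in(n,t)][:4])
print(bot.read_state())
E
```

```text
pics
side [0.33  0.551 0.809] [-0.513  2.801 -0.987] [[413.465   0.    314.149]
 [  0.    413.465 200.692]
 [  0.      0.      1.   ]]
side key_grip [(array([278., 314.,  14.,  20.]), 0.83), (array([317., 346.,  22.,  17.]), 0.71)]
side lock []
side selector []
side plug_gauge [(array([368., 134.,  12.,  20.]), 0.73)]
top [ 0.287 -0.006  1.219] [-2.089  2.111 -0.252] [[475.878   0.    322.026]
 [  0.    475.878 195.121]
 [  0.      0.      1.   ]]
top key_grip [(array([199., 250.,  12.,  14.]), 0.49), (array([306., 268.,  49.,  43.]), 0.28)]
top lock [(array([290., 179.,  20.,  25.]), 0.56)]
top selector [(array([291., 180.,  15.,  22.]), 0.53), (array([307., 269.,  43.,  41.]), 0.21)]
top plug_gauge [(array([427., 222.,  14.,  12.]), 0.7)]
{'time': 0.5, 'q': array([ 1.177,  0.264,  1.604, -0.   ,  1.274, -0.037]), 'joint_vel': array([ 0.   , -0.   , -0.003,  0.   , -0.001, -0.001]), 'joint_torque': array([ -0.001, -51.44 , -36.724,  -0.   ,   0.003,   0.   ]), 'tool_pos': array([0.236, 0.632, 0.245]), 'tcp_rot': array([-0.557, -3.092,  0.   ]), 'wrist_force': array([ 0.241, -0.18 , -0.503]), 'torque': array([ 0.031, -0.017, -0.014]), 'grip_force': 0.0, 'width': 1.0018970994929122}
```

View pics/side0.png

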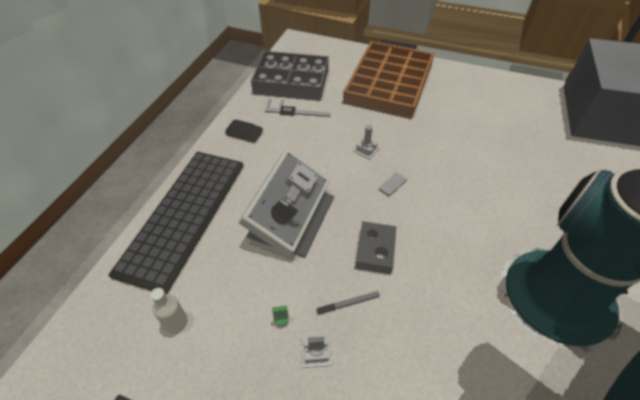

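View pics/top0.png

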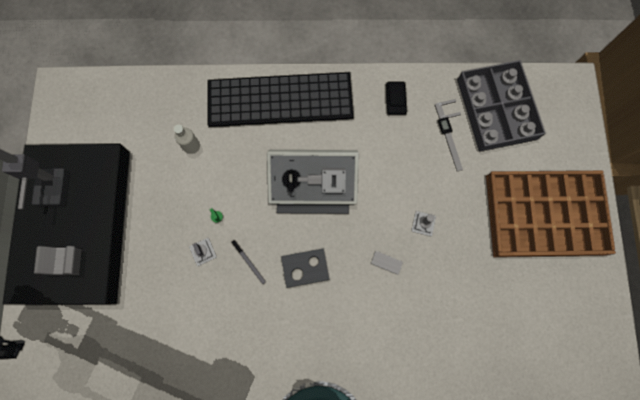

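Top view: robot at the bottom, console around (312,180) with the selector at (291,180) and the lock at (333,180). Two key-like things: the green one at top (216,215) / side (280,316), and the grey one in an aluminium rest at top (201,250) / side (316,346). The grey one fits, since green is excluded. The plug gauge is on the other side at top (427,222). I'll confirm with a crop and measure.

```bash
sed -i 's/np.array(c\["rotation"\],float)/cv2.Rodrigues(np.array(c["rotation"],float))[0]/' h.py
python3 - <<'E'
from h import *
np.set_printoptions(precision=4,suppress=True)
S=cv2.imread("pics/side0.png");T=cv2.imread("pics/top0.png")
f=lambda I,u,v,w,h,s:cv2.resize(I[v:v+h,u:u+w],None,fx=s,fy=s,interpolation=cv2.INTER_CUBIC)
a=f(T,180,200,60,70,6);b=f(S,260,295,80,75,5);b=cv2.resize(b,(450,420))
c=f(T,262,145,100,75,4);pad=np.zeros((420,0,3),np.uint8)
cv2.imwrite("pics/crop1.png",np.hstack([a,b])[:600,:800])
cv2.imwrite("pics/crop2.png",np.hstack([c,cv2.resize(f(S,235,145,105,115,4),(395,300))])[:,:800])
for n in("side","top"):
    C=cloud(n,np.load(n+"0.npy"));np.save(n+"c.npy",C)
    P=C.reshape(-1,3)
    # console face plane fit
    m=(abs(P[:,1])<0.12)&(P[:,0]>0.45)&(P[:,0]<0.75)&(P[:,2]>0.02)&(P[:,2]<0.3)
    Q=P[m]; best=None;rng=np.random.default_rng(0)
    for _ in range(400):
        q=Q[rng.choice(len(Q),3,False)];k=np.cross(q[1]-q[0],q[2]-q[0])
        if np.linalg.norm(k)<1e-6:continue
        k/=np.linalg.norm(k);i=abs((Q-q[0])@k)<0.003
        if best is None or i.sum()>best.sum():best=i
    X=Q[best];o=X.mean(0);k=np.linalg.svd(X-o)[2][2];k*=np.sign(k[2])
    print(n,"plane",o,k,np.degrees(np.arccos(k[2])),len(X),len(Q),X.min(0),X.max(0))
    # key region
    g=[(201,250)] if n=="top" else [(316,346)]
    u,v=g[0];R=C[v-16:v+17,u-16:u+17].reshape(-1,3)
    h=R[R[:,2]>0.04];print(n,"key high pts",len(h),h.mean(0),np.percentile(R[:,2],[5,50,90,99,100]))
    h=R[(R[:,2]>.018)&(R[:,2]<.033)];print("rest",len(h),h.mean(0),h.min(0),h.max(0))
    print("table",np.median(C[290:300,330:340].reshape(-1,3)[:,2]))
E
```

```text
side plane [0.6044 0.0256 0.0811] [-0.5137  0.0079  0.8579] 30.91358104419313 3258 4691 [ 0.5442 -0.1031  0.0426] [0.6612 0.1199 0.1141]
side key high pts 185 [0.4287 0.2998 0.0702] [-0.0011  0.0129  0.0628  0.0719  0.809 ]
rest 298 [0.4276 0.3025 0.0271] [0.4038 0.2687 0.0181] [0.4587 0.3214 0.0328]
table 0.001383609088365434
top plane [0.6048 0.0117 0.0794] [-0.5126  0.0064  0.8586] 30.837119309028054 2928 4831 [ 0.5451 -0.1034  0.0416] [0.661 0.12  0.114]
top key high pts 85 [0.4297 0.2878 0.0769] [-0.0035  0.002   0.0307  0.0719  1.2192]
rest 191 [0.431  0.2899 0.0266] [0.4048 0.2663 0.0182] [0.4585 0.3201 0.0327]
table -5.204350170484595e-06
```

View pics/crop1.png

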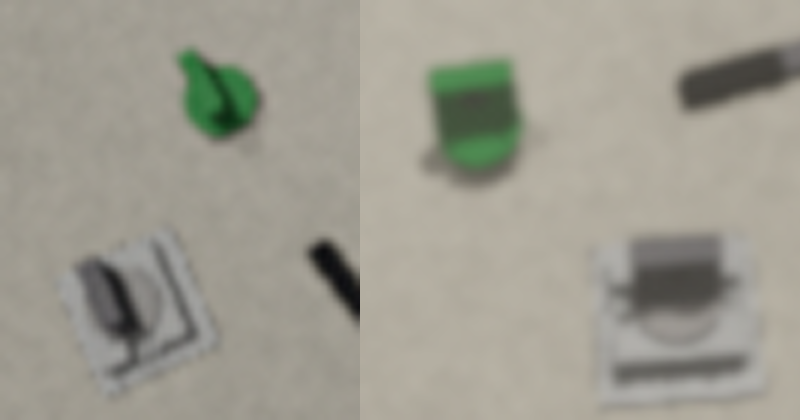

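View pics/crop2.png

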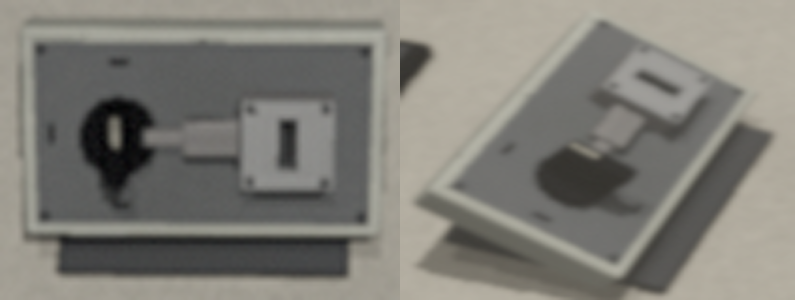

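Crop 1: the grey key stands upright in its rest, yawed by some 20°; the green one is a look-alike lying free. Crop 2: the lock plate has its slot at top (334,181) / side (303,177), and the selector bar points up the slope at top (291,178).

```bash
python3 - <<'E'
from h import *
np.set_printoptions(precision=4,suppress=True)
for n,(u,v),s in(("side",(316,344),(303.3,176.8)),("top",(201,250),(334,181))):
    C=np.load(n+"c.npy");I=cv2.imread(f"pics/{n}0.png")
    R=C[v-18:v+19,u-18:u+19].reshape(-1,3)
    for lo,hi in((.066,.08),(.035,.08),(.022,.0295)):
        h=R[(R[:,2]>lo)&(R[:,2]<hi)]; h=h[np.linalg.norm(h[:,:2]-np.median(h[:,:2],0),axis=1)<.05]
        (cx,cy),(w,l),a=cv2.minAreaRect((h[:,:2]*1000).astype(np.float32));print(n,lo,len(h),"rect",cx,cy,w,l,a,"zmed",np.median(h[:,2]))
    # lock plate: points 20-28mm above face plane near slot
    k=np.array([-.5131,.007,.8583]);k/=np.linalg.norm(k);o=np.array([.6046,.0186,.0803])
    d=(C.reshape(-1,3)-o)@k;P=C.reshape(-1,3)
    m=(abs(d-.024)<.006)&(P[:,1]<0.02)&(P[:,1]>-.1)&(P[:,0]>.5)&(P[:,0]<.7)
    L=P[m];xs=np.array([k[2],0,-k[0]]);ys=np.cross(k,xs)
    pl=np.c_[(L-o)@xs,(L-o)@ys,d[m]]
    (cx,cy),(w,l),a=cv2.minAreaRect((pl[:,:2]*1000).astype(np.float32));print("lock plate",cx,cy,w,l,a,"dmed",np.median(pl[:,2]),o+xs*cx/1e3+ys*cy/1e3+k*np.median(pl[:,2]))
    # slot by dark pixels
    g=cv2.cvtColor(I,cv2.COLOR_BGR2GRAY);su,sv=map(round,s);w=g[sv-9:sv+10,su-9:su+10].astype(float)
    W=np.clip(np.median(w)-w-15,0,None);yy,xx=np.mgrid[-9:10,-9:10];W[xx**2+yy**2>64]=0
    uc,vc=su+(W*xx).sum()/W.sum(),sv+(W*yy).sum()/W.sum()
    M=np.cov(np.c_[xx.ravel(),yy.ravel()].T,aweights=W.ravel());print("slot px",uc,vc)
    oo,r=ray(n,uc,vc);t=((o+k*.024-oo)@k)/(r@k);print("slot",oo+r*t)
    # selector top
    m=(d>.03)&(d<.06)&(P[:,1]>.02)&(P[:,1]<.12)&(P[:,0]>.5)&(P[:,0]<.7);L=P[m]
    pl=np.c_[(L-o)@xs,(L-o)@ys,d[m]];print("sel",len(L),np.percentile(pl[:,2],[5,50,95]),cv2.minAreaRect((pl[:,:2]*1000).astype(np.float32)),L.mean(0))
E
```

```text
side 0.066 97 rect 431.0320739746094 294.546875 29.411842346191406 10.611701965332031 25.33484649658203 zmed 0.06990990366983585
side 0.035 200 rect 430.9624328613281 294.9164123535156 29.654996871948242 11.414250373840332 26.03029441833496 zmed 0.06475335792956782
side 0.022 198 rect 430.8009033203125 294.7355651855469 43.88957977294922 40.39521026611328 25.004974365234375 zmed 0.02643158627420633
lock plate -3.4756126403808594 -59.71254348754883 59.172279357910156 56.500606536865234 88.57662963867188 dmed 0.02428324132099207 [ 0.5889 -0.0409  0.0997]
slot px 303.1585423568386 176.37813535257928
slot [ 0.5896 -0.0404  0.0998]
sel 182 [0.0314 0.0423 0.0456] ((-1.4187984466552734, 44.8748664855957), (14.571074485778809, 44.891578674316406), 89.3145523071289) [0.5832 0.0658 0.1144]
top 0.066 52 rect 432.29241943359375 292.7348937988281 29.29060935974121 10.212886810302734 22.07056427001953 zmed 0.06978985898568657
top 0.035 89 rect 432.1853942871094 292.9689636230469 29.564014434814453 10.565910339355469 24.343595504760742 zmed 0.06777202320463083
top 0.022 136 rect 432.03564453125 292.94635009765625 44.51143264770508 40.96971130371094 26.653066635131836 zmed 0.026366854352051217
lock plate -4.528554916381836 -61.7589111328125 54.094364166259766 57.99831771850586 89.62029266357422 dmed 0.022852503016902656 [ 0.5888 -0.043   0.098 ]
slot px 333.5151001975727 180.51086649731866
slot [ 0.5899 -0.0416  0.1   ]
sel 118 [0.0331 0.0416 0.0454] ((-2.5133228302001953, 42.64753341674805), (14.386137962341309, 45.27400588989258), 88.63347625732422) [0.5824 0.0619 0.1146]
```

Emit:
carry_out --series "0.0244 -0.0422 -0.0144 5.7;0.0244 -0.0422 -0.0144 5.7;0.0244 -0.0422 -0.0144 5.7;0.0244 -0.0422 -0.0144 5.7;0.0244 -0.0422 -0.0144 5.7;0.0244 -0.0422 -0.0144 5.7;0.0244 -0.0422 -0.0144 5.7;0.0244 -0.0422 -0.0144 5.5;0 0 0 0;0 0 0 0" --jaw 0.2 --grip_force 30

```text
time: 1.75
tool_pos: [0.4312, 0.2952, 0.1305]
tcp_rot: [-0.676, 3.068, 0.001]
wrist_force: [-0.1, -0.3, -0.4]
width: 0.595
grip_force: 0.0
```

Emit:
carry_out --series "0.0003 -0.001 -0.026 0;0 0 -0.026 0;0 0 -0.02 0;0 0 -0.0075 0;0 0 0 0"

```text
time: 2.38
tool_pos: [0.4309, 0.2948, 0.0507]
tcp_rot: [0.681, -3.067, -0.0]
wrist_force: [-0.5, 0.3, 0.2]
width: 0.6
grip_force: 0.0
```

Emit:
carry_out --series "0 0 0 0;0 0 0 0;0 0 0 0;0 0 0 0;0 0 0 0" --jaw -1

```text
time: 3.0
tool_pos: [0.4319, 0.2944, 0.0515]
tcp_rot: [-0.678, 3.066, 0.001]
wrist_force: [-0.2, 0.9, 5.4]
width: 0.11
grip_force: 32.4
```

Emit:
carry_out --series "0 0 0.02 0;0 0 0.02 0;0.024 0.0112 0 0;0.024 0.0112 0 0;0.0015 0.0006 0 0;0 0 -0.016 0;0 0 -0.016 0;0 0 0 0;0 0 0 0"

```text
time: 4.12
tool_pos: [0.4802, 0.3166, 0.0581]
tcp_rot: [0.679, -3.066, 0.001]
wrist_force: [-0.0, 0.1, -0.5]
width: 0.109
grip_force: 31.5
```

```bash
python3 - <<'E'
from h import *
f=lambda I,u,v,w,h,s:cv2.resize(I[v:v+h,u:u+w],None,fx=s,fy=s,interpolation=cv2.INTER_CUBIC)
S,_=eyes.read_camera("side");T,_=eyes.read_camera("top")
cv2.imwrite("pics/c3.png",np.hstack([f(T,165,200,80,80,5),f(S,260,290,80,80,5)]))
E
```

```text
(no output)
```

View pics/c3.png

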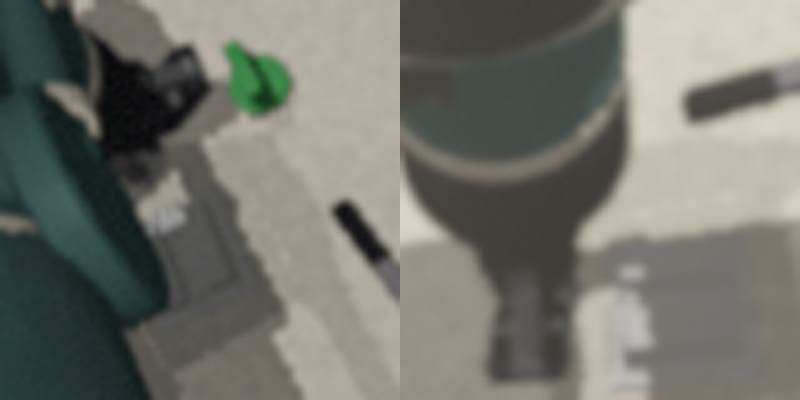

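The rest is empty and the key is held at the far side of the rest. Now I lean its foot against the rest's side to tilt it about 31° in the jaws.

Emit:
carry_out --series "0 0 0.002 0;-0.0063 -0.003 0 0;-0.0045 -0.0021 0 0;-0.0045 -0.0021 0 0;0 0 0 0" --grip_force 25

```text
time: 4.85
tool_pos: [0.4648, 0.3094, 0.0605]
tcp_rot: [0.679, -3.067, 0.0]
wrist_force: [-0.4, 0.4, -0.7]
width: 0.109
grip_force: 31.5
```

Emit:
carry_out --series "-0.0036 -0.0017 0 0;-0.0036 -0.0017 0 0;-0.0036 -0.0017 0 0;-0.0036 -0.0017 0 0;-0.0018 -0.0009 0 0;0 0 0 0"

```text
time: 5.6
tool_pos: [0.4491, 0.3019, 0.0606]
tcp_rot: [-0.679, 3.067, 0.0]
wrist_force: [-0.5, -0.4, -1.0]
width: 0.116
grip_force: 31.5
```

Emit:
carry_out --series "0.009 0.0042 0 0;0 0 0.04 0;0 0 0.06 0;0.03 -0.05 0.04 -8.3;0.03 -0.05 0.02 -8.3;0.03 -0.05 0 -8.2;0 0 0 0;0 0 0 0"

```text
time: 6.6
tool_pos: [0.545, 0.162, 0.2157]
tcp_rot: [0.004, -3.141, -0.001]
wrist_force: [-0.2, 1.5, -0.7]
width: 0.11
grip_force: 31.5
```

```bash
python3 - <<'E'
from h import *
p=bot.read_state()["tool_pos"];ims=[]
for n in("top","side"):
    I,_=eyes.read_camera(n);u,v=np.round(proj(n,p+[0,0,-.02])[0]).astype(int);print(n,u,v)
    h=40;u=np.clip(u,h,640-h);v=np.clip(v,h,400-h)
    ims.append(cv2.resize(I[v-h:v+h,u-h:u+h],None,fx=5,fy=5,interpolation=cv2.INTER_CUBIC))
cv2.imwrite("pics/c4.png",np.hstack(ims))
E
```

```text
top 243 190
side 283 224
```

View pics/c4.png

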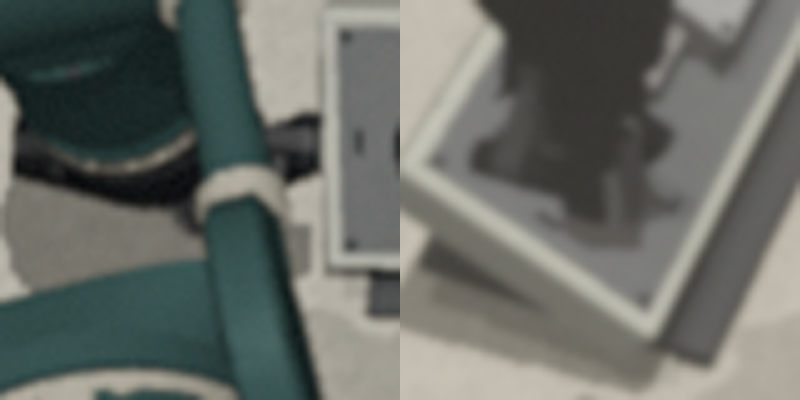

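The top view is hidden by the arm; in the side view the dark jaws merge with the face. The depth image is clearer, so I use its points.

```bash
cat >> h.py <<'E'
def below(n="side",zr=(-.075,.0)):
    p=bot.read_state()["tool_pos"];_,d=eyes.read_camera(n);P=cloud(n,d).reshape(-1,3)-p
    m=(np.abs(P[:,:2])<.05).all(1)&(P[:,2]>zr[0])&(P[:,2]<zr[1]);return P[m]*1000
E
python3 - <<'E'
from h import *
for n in("side","top"):
    P=below(n);print(n,len(P))
    for z in range(-60,2,4):
        q=P[abs(P[:,2]-z)<2]
        if len(q):print(z,len(q),"x",q[:,0].min().round(),np.median(q[:,0]).round(),q[:,0].max().round(),"y",q[:,1].min().round(),np.median(q[:,1]).round(),q[:,1].max().round())
E
```

```text
side 137
-36 5 x -14.0 -12.0 -8.0 y 1.0 3.0 4.0
-32 3 x -15.0 -14.0 -12.0 y -1.0 1.0 2.0
-24 16 x -17.0 -9.0 6.0 y -5.0 11.0 15.0
-20 62 x -17.0 -5.0 14.0 y -11.0 10.0 16.0
-16 6 x -16.0 -14.0 3.0 y 1.0 4.0 12.0
-12 9 x -16.0 -14.0 -7.0 y -1.0 4.0 11.0
-8 9 x -16.0 -12.0 2.0 y -1.0 10.0 16.0
-4 16 x -16.0 -12.0 -1.0 y -2.0 10.0 17.0
0 11 x -16.0 -5.0 3.0 y -3.0 17.0 18.0
top 14
-28 2 x -16.0 -13.0 -10.0 y 2.0 7.0 11.0
-24 2 x -15.0 -14.0 -12.0 y 6.0 6.0 7.0
-20 3 x -16.0 -13.0 -11.0 y 3.0 8.0 8.0
-16 1 x -16.0 -16.0 -16.0 y 1.0 1.0 1.0
-12 1 x -16.0 -16.0 -16.0 y -0.0 -0.0 -0.0
-8 2 x -16.0 -14.0 -12.0 y 2.0 5.0 8.0
-4 1 x -13.0 -13.0 -13.0 y 10.0 10.0 10.0
0 2 x -16.0 -15.0 -13.0 y -2.0 1.0 5.0
```

The points show the collar still level, so the foot passed through an opening and the key did not tilt. I check the rest's shape in the first depth images before trying another side.

```bash
python3 - <<'E'
from h import *
P=np.vstack([np.load(n+"c.npy").reshape(-1,3) for n in("side","top")])
a=np.radians(25);x=np.array([np.cos(a),np.sin(a)]);y=np.array([-x[1],x[0]])
Q=np.c_[(P[:,:2]-[.4317,.294])@x,(P[:,:2]-[.4317,.294])@y,P[:,2]]*1000
print("rows x +40..-40, cols y +36..-36: z mm")
for X in range(40,-41,-5):
    r=[]
    for Y in range(36,-37,-6):
        m=(abs(Q[:,0]-X)<2.5)&(abs(Q[:,1]-Y)<3)&(Q[:,2]<200);r.append("%4.0f"%np.median(Q[m,2]) if m.any() else "   .")
    print("%4d"%X," ".join(r))
E
```

```text
rows x +40..-40, cols y +36..-36: z mm
  40   -0    0    1    1    0    2    1    0   -0    0   -0    0    0
  35    1    0   -0    0    0    1    1    1    0   -0   -0    2    1
  30    1    0    1    0    1    0    1    1   -0    2    0    0    0
  25    0    1    5    4    5    6    5    5    7    5    5    0   -0
  20   -0    0    6   25   26   26   15   24   25   23    5   -1    1
  15    0    1    6   23   27   43   33   28   26   25    3    1    0
  10    1    1    7   26   29   46   70   54   30   24    4   -0   -0
   5    1    3    5   26   31   56   70   58   30   24    5    1   -0
   0    0    1    6   26   31   50   70   57   29   25    4   -2   -0
  -5    1    0    7   25   31   51   70   56   31   24    4   -0    0
 -10    0    1    6   26   29   47   71   45   29   26    5    1   -0
 -15    1    1    5   24   26   42   51   41   27   25    6   -0   -1
 -20   -0    0    6   25   26   22   12   20   25   25    7   -0   -1
 -25    0    1    6    5    6    5    6    5    5    6    3    1    0
 -30    0    1    1    1    1    1    0    1    1    1    1    1    0
 -35   -0    1    1    1    0   -0    0    0    0    1   -1   -0   -0
 -40    0    0    0   -1    1    1    1    0    0   -0    0    0   -0
```

The rest turns out to be a 6 mm flange under two rails 26 mm high with a through channel between them along the key's x; the foot ran into that channel. I'll press the foot against the end of one rail instead, 14 mm to the side.

Emit:
carry_out --series "-0.0195 0.041 -0.02 6.2;-0.0195 0.041 -0.02 6.2;-0.0195 0.041 -0.02 6.2;-0.019 0.0411 -0.02 6.2;0 0 -0.03 0;0 0 -0.03 0;0 0 -0.0142 0;0 0 0 0"

```text
time: 7.8
tool_pos: [0.4661, 0.326, 0.0607]
tcp_rot: [0.68, -3.065, 0.001]
wrist_force: [-0.1, -0.4, -1.2]
width: 0.113
grip_force: 31.5
```

Emit:
carry_out --series "-0.0045 -0.0021 0 0;-0.0045 -0.0021 0 0;-0.0036 -0.0017 0 0;-0.0036 -0.0017 0 0;0 0 0 0"

```text
time: 8.43
tool_pos: [0.4544, 0.3201, 0.0642]
tcp_rot: [-0.677, 3.059, 0.004]
wrist_force: [6.0, 1.9, -0.9]
width: 0.111
grip_force: 31.4
```

Emit:
carry_out --series "-0.0036 -0.0017 0 0;-0.0036 -0.0017 0 0;-0.0036 -0.0017 0 0;-0.0032 -0.0015 0 0;0 0 0 0"

```text
time: 9.05
tool_pos: [0.441, 0.3138, 0.0646]
tcp_rot: [-0.676, 3.058, 0.005]
wrist_force: [6.0, 2.7, 0.0]
width: 0.111
grip_force: 31.9
```

Emit:
carry_out --series "-0.0032 -0.0015 0 0;-0.0023 -0.0011 0 0;0 0 0 0;0 0 0 0"

```text
time: 9.55
tool_pos: [0.4356, 0.3115, 0.065]
tcp_rot: [-0.676, 3.058, 0.005]
wrist_force: [4.4, 1.8, 4.0]
width: 0.111
grip_force: 32.5
```

Emit:
carry_out --series "0.0075 0.0035 0 0;0 0 0.04 0;0 0 0.06 0;0.02 -0.041 0.04 -6.2;0.02 -0.041 0.02 -6.2;0.02 -0.041 0 -6.2;0.02 -0.041 0 -6.2;0 0 0 0;0 0 0 0"

```text
time: 10.68
tool_pos: [0.5183, 0.1488, 0.221]
tcp_rot: [0.004, -3.139, -0.0]
wrist_force: [-0.1, 0.3, -1.4]
width: 0.109
grip_force: 31.8
```

```bash
cat > tilt.py <<'E'
from h import *
print(bot.read_state()["tool_pos"],bot.read_state()["tcp_rot"])
P=np.vstack([below("side"),below("top")])
for z in range(-60,20,4):
    q=P[abs(P[:,2]-z)<2]
    if len(q):print(z,len(q),"x",q[:,0].min().round(),np.median(q[:,0]).round(),q[:,0].max().round(),"y",q[:,1].min().round(),np.median(q[:,1]).round(),q[:,1].max().round())
E
python3 tilt.py
```

```text
[0.51825778 0.14876127 0.22102307] [ 3.99872751e-03 -3.13934700e+00 -2.72586564e-04]
-28 2 x 4.0 17.0 31.0 y 3.0 5.0 7.0
-24 8 x 3.0 6.0 31.0 y 3.0 10.0 14.0
-20 23 x 1.0 10.0 22.0 y 8.0 12.0 16.0
-16 38 x 11.0 18.0 29.0 y 3.0 10.0 17.0
-12 17 x -12.0 22.0 27.0 y -6.0 8.0 12.0
-8 11 x -13.0 -10.0 -3.0 y -8.0 10.0 16.0
-4 20 x -13.0 -12.0 3.0 y -8.0 8.0 17.0
0 9 x -12.0 -3.0 5.0 y 6.0 16.0 19.0
```

```bash
cat > fit.py <<'E'
from h import *
from scipy.optimize import least_squares
P=np.vstack([below("side") for _ in range(3)])
Q=P[(P[:,2]<-8)&(P[:,0]>0)&(P[:,0]>(-26-P[:,2])*1)]
def f(p):return Q[:,2]-(p[0]+p[1]*Q[:,0])
r=least_squares(f,[-25,.5],loss="soft_l1",f_scale=1.0);print("collar top line z=%.1f+%.3f x -> %.1f deg"%(r.x[0],r.x[1],np.degrees(np.arctan(r.x[1]))),len(Q),np.std(f(r.x)).round(2))
g=abs(f(r.x))<3;c,s=np.cos(np.arctan(r.x[1])),np.sin(np.arctan(r.x[1]))
t=Q[g,0]*c+(Q[g,2])*s;print("along-collar extent",np.percentile(t,[1,5,50,95,99]).round(1),"y",Q[g,1].min(),Q[g,1].max())
print(np.round(Q[~g],0)[:12].tolist())
E
python3 fit.py
```

```text
collar top line z=-23.4+0.395 x -> 21.5 deg 251 2.72
along-collar extent [-6.9 -4.6  8.4 19.8 21.3] y 3.2540046417037227 16.51348114143253
[[30.0, 4.0, -15.0], [15.0, 5.0, -13.0], [14.0, 5.0, -13.0], [30.0, 4.0, -24.0], [21.0, 10.0, -12.0], [31.0, 4.0, -28.0], [14.0, 15.0, -21.0], [10.0, 14.0, -24.0], [6.0, 11.0, -26.0], [15.0, 5.0, -13.0], [14.0, 4.0, -13.0], [28.0, 9.0, -17.0]]
```

```bash
cat > ov.py <<'E'
from h import *
import sys
def model(t,p,L=43):
    t=np.radians(t);ax=np.array([np.sin(t),0,-np.cos(t)]);xk=np.array([np.cos(t),0,np.sin(t)]);yk=np.array([0,1,0])
    pv=p+[0,0,.005];c=pv+ax*.001*(L-16);th=np.linspace(0,2*np.pi,40)
    rim=c+.016*(np.cos(th)[:,None]*xk+np.sin(th)[:,None]*yk)
    h=pv+ax*.001*L;bar=np.array([h+a*xk+b*yk for a,b in((-.014,-.004),(.014,-.004),(.014,.004),(-.014,.004),(-.014,-.004))])
    return rim,bar
def draw(name,out,tl,h=32,s=10):
    p=bot.read_state()["tool_pos"];I,_=eyes.read_camera(name);u,v=np.round(proj(name,p+[.01,0,-.02])[0]).astype(int)
    z=lambda:cv2.convertScaleAbs(cv2.resize(I[v-h:v+h,u-h:u+h],None,fx=s,fy=s,interpolation=cv2.INTER_CUBIC),alpha=1.6)
    a=z();b=z()
    for t,col in tl:
        for m in model(t,p):
            q=((proj(name,m)-[u-h,v-h]+.5)*s).astype(np.int32);cv2.polylines(b,[q],False,col,1)
    cv2.imwrite(out,cv2.resize(np.hstack([a,b]),(800,400)))
if __name__=="__main__": draw("side",sys.argv[1],[(22,(0,0,255)),(31,(0,255,0))])
E
python3 ov.py pics/c5.png
```

```text
(no output)
```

View pics/c5.png

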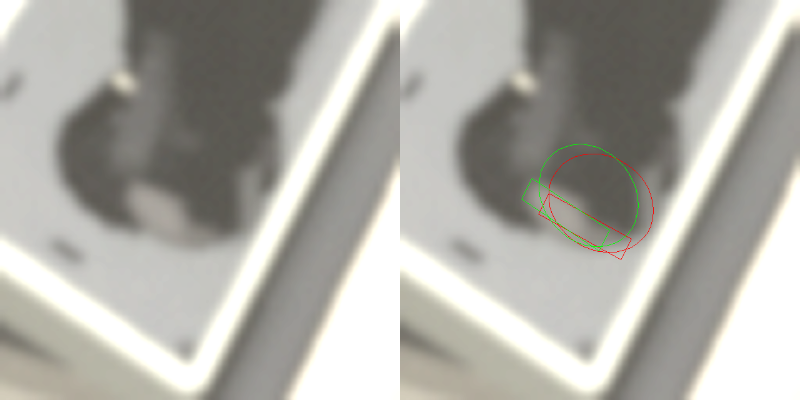

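The bright collar patch, from about (128,190) to (185,235), lies on the green outline, so the tilt is about 31°. Now over the slot, 40 mm out along the face normal.

Emit:
carry_out --series "0.007 -0.038 0 -0.7;0.007 -0.038 0 0;0.007 -0.038 0 0;0.007 -0.038 0 0;0.007 -0.038 -0.02 0;0 0 -0.0256 0;0 0 -0.02 0;0 0 0 0;0 0 0 0;0 0 0 0"

```text
time: 12.22
tool_pos: [0.5551, -0.041, 0.1576]
tcp_rot: [0.014, 3.139, -0.0]
wrist_force: [0.1, 0.3, -0.6]
width: 0.112
grip_force: 31.8
```

```bash
sed -i 's/draw("side",sys.argv\[1\],.*/draw("side",sys.argv[1],[(26,(0,0,255)),(31,(0,255,0)),(35,(255,0,0))])/' ov.py; python3 ov.py pics/c6.png; python3 tilt.py | head -12; python3 fit.py
```

```text
[ 0.55500144 -0.04105517  0.15750233] [ 1.40697705e-02  3.13924568e+00 -4.58693401e-04]
-60 64 x 23.0 32.0 50.0 y -19.0 12.0 45.0
-56 49 x 29.0 38.0 47.0 y -19.0 9.0 28.0
-52 48 x 39.0 44.0 49.0 y -28.0 8.0 28.0
-48 30 x 41.0 48.0 50.0 y -28.0 -4.0 27.0
-36 1 x 8.0 8.0 8.0 y -1.0 -1.0 -1.0
-32 1 x 31.0 31.0 31.0 y 2.0 2.0 2.0
-28 2 x 28.0 29.0 31.0 y 1.0 3.0 5.0
-24 8 x 1.0 7.0 31.0 y 2.0 7.0 13.0
-20 16 x 4.0 8.0 15.0 y 4.0 10.0 14.0
-16 25 x -8.0 17.0 24.0 y 3.0 10.0 17.0
-12 20 x -12.0 22.0 28.0 y -6.0 7.0 15.0
collar top line z=-7.0+-1.106 x -> -47.9 deg 821 10.32
along-collar extent [19.6 20.9 67.4 79.7 80.4] y -20.77215732411966 48.33201985277777
[[28.0, -2.0, -10.0], [50.0, -29.0, -51.0], [28.0, 3.0, -12.0], [26.0, 2.0, -12.0], [23.0, 4.0, -9.0], [49.0, -22.0, -47.0], [48.0, -24.0, -49.0], [46.0, -26.0, -50.0], [44.0, -27.0, -50.0], [27.0, 5.0, -12.0], [25.0, 4.0, -13.0], [23.0, 4.0, -12.0]]
```

View pics/c6.png

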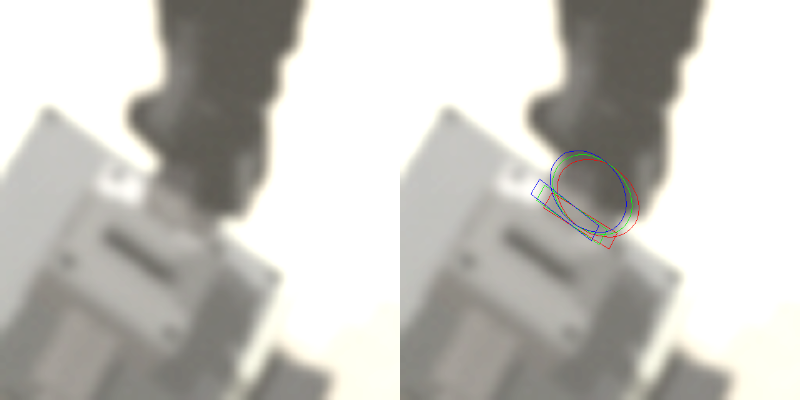

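Collar and foot are above the slot, in line with it; the collar sits at (148–218,175–240) and the slot runs from (105,235) to (170,285). The depth points suggest a tilt of about 28°. Lowering along the normal, slowly from the plate on.

Emit:
carry_out --series "0.0056 0 -0.0095 0;0.0056 0 -0.0095 0;0.0015 0 -0.0026 0;0.0015 0 -0.0026 0;0.0015 0 -0.0026 0;0 0 0 0"

```text
time: 13.28
tool_pos: [0.5698, -0.0412, 0.1293]
tcp_rot: [-0.015, -3.141, 0.0]
wrist_force: [1.3, -0.1, -0.3]
width: 0.114
grip_force: 31.8
```

Emit:
carry_out --series "0.0016 0 -0.0025 0;0.0016 0 -0.0025 0;0 0 0 0"

```text
time: 13.65
tool_pos: [0.5729, -0.0412, 0.1241]
tcp_rot: [-0.015, -3.141, -0.0]
wrist_force: [-0.1, -0.2, -0.5]
width: 0.11
grip_force: 31.8
```

Emit:
carry_out --series "0.0016 0 -0.0025 0;0.0016 0 -0.0025 0;0 0 0 0"

```text
time: 14.02
tool_pos: [0.5742, -0.0412, 0.1226]
tcp_rot: [-0.014, -3.137, 0.0]
wrist_force: [-15.9, 0.1, 22.2]
width: 0.112
grip_force: 35.6
```

Contact came where expected, with about 27 N along the normal: the collar is down. Unload, open the jaws to about 23 mm and rise so that the fingers straddle only the handle's upper part.

Emit:
carry_out --series "-0.001 0 0.002 0;0 0 0 0"

```text
time: 14.28
tool_pos: [0.5741, -0.0412, 0.1228]
tcp_rot: [-0.015, -3.139, 0.0]
wrist_force: [-7.8, -0.2, 10.4]
width: 0.114
grip_force: 33.4
```

Emit:
carry_out --series "0 0 0 0;0 0 0 0;-0.001 0 0.006 0;-0.001 0 0.0065 0;0 0 0 0;0 0 0 0" --jaw -0.46 --grip_force 20

```text
time: 15.02
tool_pos: [0.5733, -0.0412, 0.134]
tcp_rot: [0.015, 3.141, -0.0]
wrist_force: [0.6, 0.4, 0.2]
width: 0.27
grip_force: 0.0
```

```bash
cat > look.py <<'E'
from h import *
import sys
M=np.array([.5896,-.041,.0999]);k=np.array([-.513,.007,.858]);k/=np.linalg.norm(k);xs=np.array([k[2],0,-k[0]]);ys=np.cross(k,xs)
print(bot.read_state()["tool_pos"])
ims=[]
for n in("side","top"):
    I,d=eyes.read_camera(n);P=cloud(n,d).reshape(-1,3)-M;Q=np.c_[P@xs,P@ys,P@k]*1000
    for lo,hi in((1,3),(3,6),(6,12),(12,26),(26,50)):
        q=Q[(abs(Q[:,:2])<24).all(1)&(Q[:,2]>lo)&(Q[:,2]<hi)]
        if len(q):print(n,lo,hi,len(q),q.min(0).round(),np.median(q,0).round(1),q.max(0).round())
    u,v=np.round(proj(n,M)[0]).astype(int);h=32
    ims.append(cv2.resize(I[v-h:v+h,u-h:u+h],(400,400),interpolation=cv2.INTER_CUBIC))
cv2.imwrite(sys.argv[1],cv2.convertScaleAbs(np.hstack(ims),alpha=1.4))
E
python3 look.py pics/c7.png
```

```text
[ 0.57325029 -0.04122705  0.13398556]
side 1 3 48 [-23.  -8.   1.] [ 2.3 14.7  2.1] [24. 24.  3.]
side 3 6 39 [-22.   1.   3.] [-7.1  7.9  4.4] [13. 17.  6.]
side 6 12 20 [-24.   2.   6.] [-12.9   5.1   7.9] [ 2. 13. 11.]
side 12 26 16 [-23.   3.  12.] [-18.7   4.8  19. ] [ 7. 17. 26.]
side 26 50 133 [-24. -15.  26.] [-7.4  4.2 42. ] [16. 24. 50.]
top 26 50 2 [ -3. -24.  46.] [ -2.5 -22.8  46.5] [ -2. -22.  47.]
```

Emit:
carry_out --series "-0.001 0 0 -9;0 0 0 -9;0 0 0 -9;0 0 0 -9;0 0 0 -9;0 0 0 -9;0 0 0 0;0 0 0 0"

```text
time: 16.12
tool_pos: [0.5724, -0.0411, 0.1341]
tcp_rot: [1.436, 2.794, 0.0]
wrist_force: [-0.4, 0.7, 2.4]
width: 0.272
grip_force: 6.7
```

Emit:
carry_out --series "0 0 0 -8;0 0 0 -8;0 0 0 -8;0 0 0 -8;0 0 0 -8;0 0 0 -8;0 0 0 0;0 0 0 0"

```text
time: 17.12
tool_pos: [0.5707, -0.0453, 0.1356]
tcp_rot: [2.445, 1.967, -0.011]
wrist_force: [-9.2, -13.1, 15.5]
width: 0.27
grip_force: 8.9
```

```bash
python3 look.py pics/c8.png; python3 -c "
from workcell import bot
print(bot.read_state())"
```

```text
[ 0.57074039 -0.04534357  0.13558152]
side 1 3 54 [-23. -20.   1.] [12.1 13.4  1.6] [23. 23.  3.]
side 3 6 36 [-21. -10.   3.] [-6.2 12.6  4.6] [24. 21.  6.]
side 6 12 26 [-21.   3.   6.] [-3.7  9.9  7.9] [ 7. 15. 12.]
side 12 26 39 [-20.  -1.  13.] [-3.3 11.4 20.3] [14. 18. 26.]
side 26 50 181 [-22. -18.  26.] [ 2.2  9.2 41.3] [23. 22. 50.]
top 1 3 3 [-13.  15.   2.] [-10.2  17.8   2.2] [-8. 20.  2.]
top 3 6 1 [-12.  18.   4.] [-12.2  17.8   4.2] [-12.  18.   4.]
{'time': 17.225, 'q': array([-0.11847538,  0.16683614,  1.93382748, -0.00856255,  1.0431904 ,
        0.10126041]), 'joint_vel': array([-1.35883937e-04, -1.07447763e-04, -5.90740685e-05, -3.60151636e-04,
        5.38068333e-04,  6.70542081e-04]), 'joint_torque': array([  7.30112851, -35.5308938 , -31.243397  ,   3.95319387,
        -2.72449873,   0.24048842]), 'tool_pos': array([ 0.57076759, -0.04535047,  0.13562473]), 'tcp_rot': array([ 2.44457812,  1.96751334, -0.01076003]), 'wrist_force': array([ -8.78642501, -12.62652605,  14.0379174 ]), 'torque': array([-1.91931357,  1.64044703,  0.2134458 ]), 'grip_force': 8.93079532776028, 'width': 0.27002473665301985}
```

View pics/c8.png

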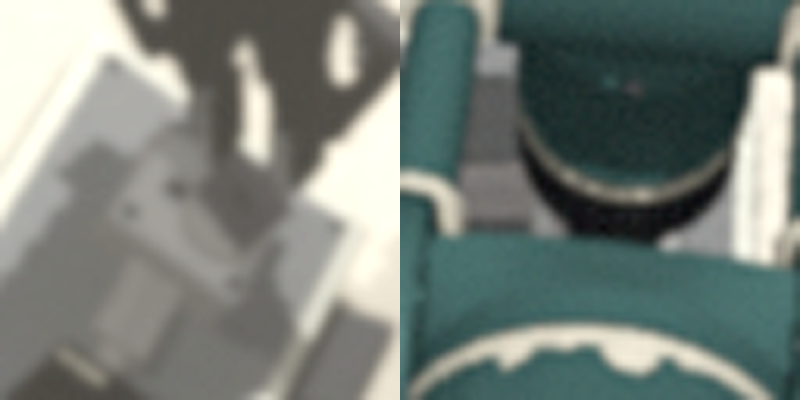

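```bash
cat > ang.py <<'E'
from h import *
M=np.array([.5896,-.041,.0999]);k=np.array([-.513,.007,.858]);k/=np.linalg.norm(k);xs=np.array([k[2],0,-k[0]]);ys=np.cross(k,xs)
L=[]
for _ in range(4):
    I,d=eyes.read_camera("side");P=cloud("side",d).reshape(-1,3)-M;L.append(np.c_[P@xs,P@ys,P@k]*1000)
Q=np.vstack(L)
for lo,hi in((7,20),(20,26)):
    q=Q[(abs(Q[:,:2])<24).all(1)&(Q[:,2]>lo)&(Q[:,2]<hi)]
    print(len(q),"pts by y bin (x range):")
    for y in range(-14,24,3):
        s=q[abs(q[:,1]-y)<1.5]
        if len(s):print(y,len(s),np.percentile(s[:,0],[5,50,95]).round(1))
E
python3 ang.py
```

```text
142 pts by y bin (x range):
4 10 [3.7 5.9 7. ]
7 39 [-4.   2.1  7.2]
10 36 [-12.4  -5.2   2.2]
13 43 [-21.1 -13.   -7.7]
16 14 [-20.3 -17.1 -12.6]
84 pts by y bin (x range):
-11 1 [5.3 5.3 5.3]
-8 1 [5.3 5.3 5.3]
-5 2 [ 6.6 12.7 18.8]
-2 5 [ 7.2 18.3 18.5]
1 10 [ 7.7 12.6 14.3]
4 2 [ 8.3 10.6 12.9]
7 7 [2.7 4.5 7.7]
10 19 [-6.4  0.3  6.6]
13 18 [-11.1  -7.7  -2.3]
16 19 [-18.5 -16.6 -11.5]
```

By the depth points, the handle has turned only about 28°, since the straddling jaws bound on the tilted handle. The key is hooked under the plate now. I back off, rise, shut the jaws and push the handle round with the closed fingers instead.

Emit:
carry_out --series "0 0 0 10;0 0 0 10;0 0 0 10;0 0 0.02 0;0 0 0.035 0;0 0 0 0"

```text
time: 18.18
tool_pos: [0.575, -0.0415, 0.1936]
tcp_rot: [1.857, 2.525, 0.006]
wrist_force: [-0.1, 0.1, -0.1]
width: 0.271
grip_force: 0.0
```

Emit:
carry_out --series "0.0087 0.0047 0 -9;0.0087 0.0047 0 -9;0.0086 0.005 0 -9;0 0 0 -10;0 0 0 0;0 0 0 0;0 0 0 0" --jaw -1

```text
time: 19.05
tool_pos: [0.598, -0.0269, 0.1888]
tcp_rot: [-2.565, -1.813, 0.0]
wrist_force: [0.4, 0.1, 0.8]
width: -0.002
grip_force: 0.0
```

```bash
python3 ang.py; cat > hand.py <<'E'
from h import *
# horizontal/face-frame line of the handle incl. its top
from ang import Q
q=Q[(abs(Q[:,:2])<26).all(1)&(Q[:,2]>8)&(Q[:,2]<46)]
t=q[q[:,2]>40];print("top",len(t),cv2.minAreaRect(t[:,:2].astype(np.float32)) if len(t)>4 else "")
E
python3 hand.py | tail -1
```

```text
300 pts by y bin (x range):
-5 3 [1.4 1.4 1.5]
-2 13 [-0.9  0.6  3.6]
1 40 [-7.  -1.4  2.7]
4 81 [-16.1  -8.1   1.7]
7 77 [-22.4 -16.   -0.4]
10 46 [-23.7 -10.3   1.3]
13 22 [-15.8  -9.3   0.1]
16 16 [-17.4 -10.1  -3. ]
19 2 [-14.3 -10.6  -6.9]
95 pts by y bin (x range):
-5 4 [-0.5 -0.3 -0.2]
-2 5 [-1.   0.5  0.5]
1 27 [-9.7 -3.8  0.5]
4 29 [-18.8 -12.8  -6.4]
7 22 [-23.7 -19.1 -14.2]
10 8 [-23.3 -20.1 -19. ]
top 130 ((-14.645609855651855, -0.6308717727661133), (11.638654708862305, 24.657011032104492), 71.69300842285156)
```

```bash
cat > icp.py <<'E'
from h import *
from scipy.optimize import least_squares
from scipy.spatial.transform import Rotation as Ro
M=np.array([.5896,-.041,.0999]);k=np.array([-.513,.007,.858]);k/=np.linalg.norm(k);xs=np.array([k[2],0,-k[0]]);ys=np.cross(k,xs)
L=[]
zt=(bot.read_state()["tool_pos"][2]-.022)
for n in("side","side","side","side","top"):
    I,d=eyes.read_camera(n);W=cloud(n,d).reshape(-1,3);P=W-M
    q=np.c_[P@xs,P@ys,P@k]*1000
    L.append(q[(np.abs(q[:,:2])<34).all(1)&(q[:,2]>1.8)&(q[:,2]<55)&(W[:,2]<zt)])
Q=np.vstack(L);print(len(Q),[len(a) for a in L])
def box(p,c,h):
    e=np.abs(p-c)-h;return np.linalg.norm(np.maximum(e,0),axis=1)+np.minimum(e.max(1),0)
def sdf(p): # key frame origin: collar underside on axis, z up
    r=np.hypot(p[:,0],p[:,1]);e=np.c_[r-16,np.abs(p[:,2]-2)-2]
    cyl=np.linalg.norm(np.maximum(e,0),axis=1)+np.minimum(e.max(1),0)
    return np.minimum(cyl,box(p,np.array([0,0,24]),np.array([15,5,20])))
def res(a):return sdf(Ro.from_euler("ZYX",a[3:]).inv().apply(Q-a[:3]))
best=None
for th in(-10,-30,-50,-70,-90):
  for ti in(-15,0,15):
    r=least_squares(res,[0,0,0,np.radians(th),np.radians(ti),0],loss="soft_l1",f_scale=1.5,x_scale=[5,5,5,.2,.2,.2])
    if best is None or r.cost<best.cost:best=r
a=best.x;R=Ro.from_euler("ZYX",a[3:])
print("collar underside in face frame mm",a[:3].round(1),"yaw(cw) %.0f"%-np.degrees(a[3]),"axis",R.apply([0,0,1]).round(3),"head",(a[:3]+R.apply([0,0,-12])).round(1),"med|res|",np.median(abs(best.fun)).round(2),best.cost.round())
E
python3 icp.py; python3 ov.py /dev/null 2>/dev/null; python3 - <<'E'
from h import *
M=np.array([.5896,-.041,.0999]);ims=[]
I,_=eyes.read_camera("side");u,v=np.round(proj("side",M)[0]).astype(int);h=30
cv2.imwrite("pics/c9.png",cv2.convertScaleAbs(cv2.resize(I[v-h:v+h,u-h:u+h],(600,600),interpolation=cv2.INTER_CUBIC),alpha=1.4))
E
```

```text
1151 [285, 288, 296, 281, 1]
collar underside in face frame mm [-7.8  0.7  3. ] yaw(cw) 20 axis [-0.2   -0.064  0.978] head [-5.4  1.4 -8.8] med|res| 1.04 2931.0
```

View pics/c9.png

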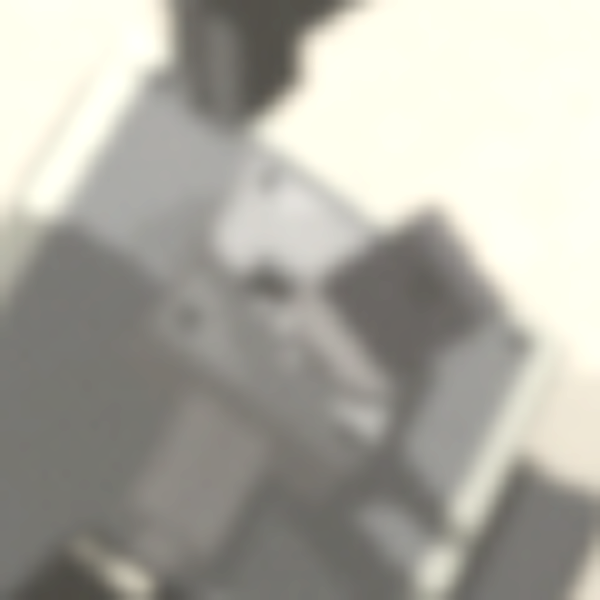

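The key hangs skewed: it leans about 11° too far downhill and has slid 5 mm down the slot. The slot's upper end shows at (265,285), the collar at (340,360) and the handle at (420,290). So the rear end of its bar is still inside the plate and blocks the turn. I regrip the handle, turn it back in line, push it up the slope and press it home.

Emit:
carry_out --series "-0.0041 -0.0017 0 10;-0.0041 -0.0017 0 10;-0.0041 -0.0017 0 10;-0.0041 -0.0017 0 10;-0.0041 -0.0017 0 10;-0.0041 -0.0017 0 10;-0.0041 -0.0017 0 10;-0.0041 -0.0016 0 10;-0.004 -0.0016 0 10;0 0 -0.03 0;0 0 -0.025 0;0 0 -0.0183 0;0 0 0 0;0 0 0 0" --jaw 0 --grip_force 25

```text
time: 21.55
tool_pos: [0.5621, -0.042, 0.1164]
tcp_rot: [0.533, 3.095, 0.0]
wrist_force: [0.2, 0.4, 0.6]
width: 0.503
grip_force: 0.0
```

Emit:
carry_out --series "0 0 0 0;0 0 0 0;0 0 0 0;0 0 0 0" --jaw -1

```text
time: 22.05
tool_pos: [0.5633, -0.0386, 0.1167]
tcp_rot: [0.533, 3.092, 0.01]
wrist_force: [4.1, 11.6, -0.6]
width: 0.148
grip_force: 23.5
```

Emit:
carry_out --series "0 0 0 6;0 0 0 7;0 0.001 0 6;0 0 0 0"

```text
time: 22.55
tool_pos: [0.5636, -0.0406, 0.1173]
tcp_rot: [0.017, 3.136, 0.0]
wrist_force: [4.2, 2.1, 2.5]
width: 0.113
grip_force: 24.9
```

Emit:
carry_out --series "0.003 0 0.001 0;0.003 0 0.001 0;0.003 0 0.001 0;0.0032 0 0.0012 0;0 0 0 0"

```text
time: 23.18
tool_pos: [0.5703, -0.0408, 0.1182]
tcp_rot: [-0.016, -3.134, -0.001]
wrist_force: [-6.1, 1.9, 2.5]
width: 0.111
grip_force: 25.0
```

Emit:
carry_out --series "0.0012 0 -0.002 0;0.0012 0 -0.002 0;0 0 0 0;0 0 0 0"

```text
time: 23.68
tool_pos: [0.573, -0.0407, 0.1176]
tcp_rot: [-0.016, -3.134, -0.001]
wrist_force: [-13.0, 3.2, 19.9]
width: 0.116
grip_force: 28.3
```

```bash
python3 icp.py
```

```text
70 [17, 17, 16, 20, 0]
collar underside in face frame mm [-24.1   9.2   0.3] yaw(cw) 122 axis [0.106 0.14  0.984] head [-25.4   7.6 -11.5] med|res| 0.5 36.0
```

```bash
cat > icp2.py <<'E'
exec(open("icp.py").read().split("best=None")[0])
tc=bot.read_state()["tool_pos"];pc=tc+[0,0,.005]-M;pc=np.array([pc@xs,pc@ys,pc@k])*1000
print("grasp in face frame",pc.round(1))
Q=Q[Q[:,2]<14]
def full(b):return [b[0],0,b[1],0,b[2],0]
r=min((least_squares(lambda b:res(full(b)),[x0,0,np.radians(t)],loss="soft_l1",f_scale=1) for x0 in(-6,0,4) for t in(-10,0,10)),key=lambda r:r.cost)
print(len(Q),"x %.1f z %.1f tilt(downhill-) %.1f"%(r.x[0],r.x[1],np.degrees(r.x[2])),r.cost.round(1),np.median(abs(r.fun)).round(2))
print(Q[:16].round(0).astype(int).tolist())
E
python3 icp2.py
```

```text
54 [13, 11, 19, 11, 0]
grasp in face frame [-2.6  0.1 28. ]
54 x -20.4 z -1.1 tilt(downhill-) -3.2 103.7 0.81
[[-26, -6, 3], [-15, 6, 3], [-17, 5, 4], [-18, 4, 5], [-14, 10, 3], [-15, 9, 4], [-19, 7, 5], [-22, 5, 5], [-17, 11, 3], [-21, 7, 2], [-12, 17, 2], [-16, 14, 2], [-26, 23, 2], [-16, 5, 4], [-19, 3, 3], [-19, 7, 6]]
```

```bash
python3 - <<'E'
s=open("icp2.py").read().replace('Q=Q[Q[:,2]<14]','Q=Q[(Q[:,2]<7.5)&(Q[:,1]>2)]').replace('print(Q[:16].round(0).astype(int).tolist())','''
for x in range(-30,31,4):
    s=Q[abs(Q[:,0]-x)<2]
    if len(s):print(x,len(s),"ymax",s[:,1].max().round(),"h",np.percentile(s[:,2],[10,50,90]).round(1))''')
exec(s.replace('exec(open("icp.py").read().split("best=None")[0])','exec(open("icp.py").read().replace("&(W[:,2]<zt)","").split("best=None")[0])'))
E
```

```text
830 [210, 205, 210, 205, 0]
grasp in face frame [-2.6  0.1 28. ]
274 x -5.9 z 1.2 tilt(downhill-) 6.3 998.4 1.3
-26 11 ymax 27.0 h [1.9 2.1 3.3]
-22 22 ymax 30.0 h [1.8 2.7 4.9]
-18 28 ymax 28.0 h [2.3 3.9 6.6]
-14 29 ymax 26.0 h [2.5 3.5 5.7]
-10 32 ymax 30.0 h [2.1 4.1 5.6]
-6 21 ymax 25.0 h [2.4 3.6 5.8]
-2 35 ymax 25.0 h [2.4 4.1 5.6]
2 38 ymax 29.0 h [2.2 4.8 6.4]
6 24 ymax 22.0 h [2.2 4.1 5.7]
10 5 ymax 26.0 h [2.  2.3 4.4]
14 8 ymax 30.0 h [1.9 2.1 2.9]
18 5 ymax 20.0 h [2.  2.3 3.6]
22 9 ymax 27.0 h [1.9 2.2 2.9]
26 7 ymax 28.0 h [1.9 2.2 2.9]
```

Emit:
carry_out --series "0.0017 0 0.001 0;0.0017 0 0.001 0;0 0 0 0;0 0 0 0"

```text
time: 24.92
tool_pos: [0.5732, -0.0408, 0.1177]
tcp_rot: [-0.016, -3.127, -0.001]
wrist_force: [-18.7, 1.9, 17.7]
width: 0.113
grip_force: 28.0
```

```bash
cat > col.py <<'E'
exec(open("icp.py").read().replace("&(W[:,2]<zt)","").split("best=None")[0])
tc=bot.read_state()["tool_pos"];pc=tc+[0,0,.005]-M;print("grasp in face frame",(np.array([pc@xs,pc@ys,pc@k])*1000).round(1))
for x in range(-30,31,4):
    s=Q[(abs(Q[:,0]-x)<2)&(Q[:,2]<8)&(Q[:,1]>2)&(Q[:,1]<22)]
    if len(s):print(x,len(s),"h",np.percentile(s[:,2],[10,50,90]).round(1))
E
python3 col.py
```

```text
845 [209, 213, 207, 216, 0]
grasp in face frame [-2.4  0.  28. ]
-26 5 h [1.9 2.2 3.2]
-22 15 h [2.3 3.7 5.5]
-18 25 h [1.9 3.6 5.5]
-14 21 h [2.7 4.  5.8]
-10 26 h [2.5 4.  5.3]
-6 24 h [2.4 3.8 5.7]
-2 30 h [2.1 4.1 5.5]
2 33 h [2.4 3.8 6.7]
6 21 h [2.  3.8 6.2]
10 6 h [1.9 2.5 5.3]
14 4 h [1.9 2.  2.3]
18 5 h [1.9 2.2 3. ]
22 4 h [1.9 2.2 2.7]
26 1 h [1.8 1.8 1.8]
```

The collar is flat on the plate (heights near 4 mm all along it). Now turn gently while still gripping.

Emit:
carry_out --series "-0.001 0 0.0005 0;0 0 0 -6;0 0 0 -6;0 0 0 -6;0 0 0 -6;0 0 0 -6;0 0 0 0" --grip_force 20

```text
time: 26.05
tool_pos: [0.5739, -0.0342, 0.1201]
tcp_rot: [-0.825, -3.017, -0.013]
wrist_force: [-17.9, 22.7, 25.0]
width: 0.116
grip_force: 62.2
```

```bash
python3 -c "
from workcell import bot
s=bot.read_state();print(s['torque'],s['wrist_force'],s['width'])"; python3 col.py
```

```text
[4.67504374 2.86919933 1.12768897] [-17.92846496  22.68415541  24.95611865] 0.11633170113895984
1085 [264, 273, 268, 280, 0]
grasp in face frame [-0.6  6.7 29.8]
-26 6 h [2.1 2.3 2.9]
-22 6 h [2.2 4.5 6.3]
-18 15 h [2.1 4.3 6.7]
-14 15 h [2.5 3.9 5.8]
-10 23 h [2.5 3.5 5.3]
-6 17 h [2.7 4.4 6. ]
-2 19 h [2.6 3.5 5.5]
2 16 h [2.6 4.6 5.7]
6 15 h [1.9 3.1 4.8]
10 9 h [2.  3.8 6.4]
14 6 h [1.8 1.9 2.6]
18 5 h [2.4 3.3 3.4]
22 8 h [1.8 2.1 3.1]
26 2 h [2.  2.5 3. ]
```

The torque rose because flat-gripped pads can't follow the tilted axis. I relax, release, and push the handle round with closed fingers.

Emit:
carry_out --series "0 0 0 7;0 0 0 7;0 0 0 4;0 0 0 0"

```text
time: 26.8
tool_pos: [0.577, -0.0383, 0.1199]
tcp_rot: [-0.343, -3.119, -0.006]
wrist_force: [-7.9, 9.1, 15.0]
width: 0.113
grip_force: 28.8
```

Emit:
carry_out --series "0 0 0 0;0 0 0 0;0 0 0 0;0 0 0.03 0;0 0 0.04 0;0 0 0 0" --jaw -0.3

```text
time: 27.55
tool_pos: [0.5813, -0.0416, 0.1922]
tcp_rot: [0.343, 3.115, -0.0]
wrist_force: [0.5, 0.2, 0.4]
width: 0.35
grip_force: 0.0
```

```bash
python3 icp.py
```

```text
1129 [264, 271, 275, 278, 41]
collar underside in face frame mm [-2.9  0.9  1.4] yaw(cw) 13 axis [-0.185  0.004  0.983] head [ -0.7   0.8 -10.4] med|res| 1.06 2854.0
```

The key still leans about 10° downhill when free, which keeps one end of the bar inside the plate. A better grasp is to clamp the handle across its 30 mm width. Vertical pads on a leaning handle push its top uphill, so the collar goes flat, and they let me turn it.

Emit:
carry_out --series "-0.001 0.0001 0 -10;-0.001 0.0001 0 -10;-0.001 0 0 -10;-0.001 0 0 -10;-0.001 0 0 -10;-0.001 0 0 -10;-0.001 0 0 -10;-0.001 0 0 -10;-0.001 0 0 -9.4;0 0 -0.03 0;0 0 -0.032 0;0 0 0 0" --jaw 0.4 --grip_force 40

```text
time: 29.3
tool_pos: [0.5657, -0.0403, 0.1219]
tcp_rot: [-2.435, -1.974, 0.01]
wrist_force: [0.1, 0.3, -0.1]
width: 0.697
grip_force: 0.0
```

Emit:
carry_out --series "0 0 0 0;0 0 0 0;0 0 0 0;0 0 0 0;0 0 0 0" --jaw -1

```text
time: 29.92
tool_pos: [0.5685, -0.0406, 0.1287]
tcp_rot: [-2.439, -1.977, 0.002]
wrist_force: [-7.1, 1.3, 7.1]
width: 0.423
grip_force: 36.4
```

```bash
python3 - <<'E'
exec(open("icp.py").read().replace("&(W[:,2]<zt)","&(W[:,2]<zt+.012)"))
s=bot.read_state();print(s['torque'],s['wrist_force'])
E
```

```text
606 [152, 154, 148, 149, 3]
collar underside in face frame mm [-1.3  9.9  0.7] yaw(cw) 13 axis [-0.172  0.012  0.985] head [  0.7   9.7 -11.1] med|res| 0.99 1548.0
[ 0.14486235  1.29012322 -0.05328885] [-8.45168958  0.70395037  8.17894497]
```

Emit:
carry_out --series "0 0 0 -8;0 0 0 -8;0 0 0 -8;0 0 0 -8;0 0 0 0"

```text
time: 30.8
tool_pos: [0.5689, -0.0404, 0.1305]
tcp_rot: [-2.891, -1.228, 0.001]
wrist_force: [-11.6, 2.2, 16.4]
width: 0.38
grip_force: 38.1
```

```bash
python3 - <<'E'
exec(open("icp.py").read().replace("&(W[:,2]<zt)","&(W[:,2]<zt+.010)"))
s=bot.read_state();print(s['torque'],s['wrist_force'],s["width"]*85)
E
```

```text
574 [145, 146, 144, 137, 2]
collar underside in face frame mm [-13.1  19.7   6.2] yaw(cw) 10 axis [ 0.758 -0.599  0.257] head [-22.2  26.9   3.1] med|res| 1.27 1647.0
[ 0.24235123  1.72279298 -0.01781927] [-11.36198346   2.23290393  17.41641112] 32.42289009459038
```

Emit:
carry_out --series "0 0 0 -8;0 0 0 -8;0 0 0 -8;0 0 0 -8;0 0 0 0"

```text
time: 31.68
tool_pos: [0.575, -0.0434, 0.1318]
tcp_rot: [3.111, 0.382, 0.02]
wrist_force: [3.8, -7.1, 6.9]
width: 0.106
grip_force: 39.6
```

Emit:
carry_out --series "0 0 0 -8;0 0 0 -8;0 0 0 -8;0 0 0 -8;0 0 0 0"

```text
time: 32.3
tool_pos: [0.5745, -0.038, 0.1316]
tcp_rot: [-3.096, 0.491, -0.017]
wrist_force: [2.5, 9.9, 7.9]
width: 0.111
grip_force: 42.6
```

```bash
python3 - <<'E'
exec(open("icp.py").read().replace("&(W[:,2]<zt)","&(W[:,2]<zt+.010)"))
s=bot.read_state();print(s['torque'],s['wrist_force'],s["width"]*85)
E
```

```text
479 [118, 129, 112, 119, 1]
collar underside in face frame mm [-3.3 10.8  1.1] yaw(cw) 10 axis [-0.056  0.138  0.989] head [ -2.7   9.1 -10.8] med|res| 0.92 1053.0
[ 2.23235322 -0.71523041  0.34725515] [ 2.38748835 10.87147765  7.04732303] 9.19089100224533
```

The jaws slipped round: the width is 9 mm, so they now hold the handle across its thickness and the key sits at about 18°. The blockage fits a bar end still inside the plate. Plan: bring the key back to 0°, release, flip the tool (the last joint's range needs it), press the key flat at 0°, then turn it with loose, deep jaws.

Emit:
carry_out --series "0 0 0 6;0 0 0 6;0 0 0 6;0 0 0 0" --grip_force 25

```text
time: 33.05
tool_pos: [0.5748, -0.0406, 0.1309]
tcp_rot: [3.141, 0.003, 0.02]
wrist_force: [5.3, 1.7, 2.8]
width: 0.112
grip_force: 39.2
```

Emit:
carry_out --series "0 0 0 0;0 0 0 0;0 0 0.03 0;0 0 0.03 10.6;0 0 0 10.6;0 0 0 10.6;0 0 0 10.6;0 0 0 10.6;0 0 0 10.6;0 0 0 10.6;0 0 0 10.6;0 0 0 10.6;0 0 0 10.6;0 0 0 10.6;0 0 0 10.6;0 0 0 10.6;0 0 0 10.6;0 0 0 10.6;0 0 0 10.4;0 0 0 0" --jaw -0.2

```text
time: 35.55
tool_pos: [0.5689, -0.0408, 0.1859]
tcp_rot: [-0.292, -3.127, 0.0]
wrist_force: [0.4, -0.5, -0.2]
width: 0.4
grip_force: 0.0
```

```bash
python3 icp.py
```

```text
1152 [262, 270, 273, 259, 88]
collar underside in face frame mm [-4.1  0.7  0.8] yaw(cw) 0 axis [-0.15  -0.024  0.988] head [ -2.3   1.  -11. ] med|res| 0.96 2691.0
```

Emit:
carry_out --series "-0.001 0.0003 -0.03 9.8;0 0 -0.03 0;0 0 -0.0089 0;0 0 0 0" --grip_force 25

```text
time: 36.3
tool_pos: [0.568, -0.0404, 0.117]
tcp_rot: [-0.021, -3.14, -0.0]
wrist_force: [1.0, -0.1, -0.4]
width: 0.404
grip_force: 0.0
```

Emit:
carry_out --series "0 0 0 0;0 0 0 0;0 0 0 0;0.0035 0 0.002 0;0.0035 0 0.002 0;0.0015 0 -0.0026 0;0.001 0 -0.0017 0;0 0 0 0" --jaw -1

```text
time: 37.3
tool_pos: [0.5732, -0.0402, 0.1204]
tcp_rot: [-0.02, -3.13, -0.0]
wrist_force: [-23.6, 0.7, 32.2]
width: 0.113
grip_force: 32.6
```

```bash
python3 col.py | head -2; python3 -c "
from workcell import bot
s=bot.read_state();print(s['torque'],s['wrist_force'],s['tcp_rot'])"
```

```text
864 [215, 216, 211, 222, 0]
grasp in face frame [-1.   0.5 30.3]
[0.16992432 3.79314818 0.06352087] [-23.96361288   1.39834806  31.50970446] [-1.97024383e-02 -3.13083105e+00 -3.87403369e-04]
```

Emit:
carry_out --series "0 0.0014 0.0005 -6;0.0005 0.0014 0.0005 -6;0.0005 0.0012 0 -6;0 0 0 0"

```text
time: 38.05
tool_pos: [0.5742, -0.0357, 0.1215]
tcp_rot: [-0.509, -3.089, 0.001]
wrist_force: [-23.2, 2.5, 33.1]
width: 0.117
grip_force: 36.4
```

```bash
python3 col.py | head -2; python3 -c "
from workcell import bot
s=bot.read_state();print(s['torque'],s['wrist_force'],s['tcp_rot'],s['width'],s['grip_force'])"
```

```text
937 [238, 230, 234, 235, 0]
grasp in face frame [ 0.4  5.1 30.8]
[0.72886226 3.94769465 0.37637037] [-24.46757381   2.46275949  32.53059351] [-5.08203673e-01 -3.08905289e+00  8.28562704e-04] 0.11100799483755837 36.27788722515106
```

Emit:
carry_out --series "0 -0.001 0.002 0;-0.001 -0.001 0.002 0;0 -0.001 0.002 -8;0 -0.001 0.002 -8;0 0 0.001 -8;0 0 0.001 -8;0 0 0 -8;0 0 0 0" --jaw -0.6

```text
time: 39.3
tool_pos: [0.5791, -0.0372, 0.1274]
tcp_rot: [-1.541, -2.736, -0.009]
wrist_force: [3.1, 10.8, -1.3]
width: 0.205
grip_force: 28.3
```

```bash
python3 -c "
from workcell import bot
s=bot.read_state();print(s['torque'],s['wrist_force'],s['tcp_rot'],s['width'],s['grip_force'])"; python3 icp.py; python3 ang.py
```

```text
[ 2.09623767 -0.66095852  0.67115343] [ 3.06372838 10.79785517 -1.33026516] [-1.5413219  -2.73630179 -0.00891486] 0.20514877480013463 28.304666550677666
224 [55, 50, 60, 59, 0]
collar underside in face frame mm [-14.    8.8   2.6] yaw(cw) -19 axis [0.008 0.005 1.   ] head [-14.1   8.8  -9.4] med|res| 1.03 450.0
109 pts by y bin (x range):
7 2 [-3.8 -2.4 -1. ]
10 30 [-20.   -3.5   0.6]
13 37 [-19.5  -8.1  -2.9]
16 28 [-16.9 -12.8   6. ]
19 12 [-14.8  -2.3  16.5]
107 pts by y bin (x range):
7 5 [3.1 4.3 5.9]
10 14 [-0.7  1.7  4.7]
13 12 [-12.7  -4.4  -2.5]
16 16 [-16.6  -6.2  11.6]
19 54 [-14.    5.6  16.8]
22 6 [ 9.3 16.2 18.8]
```

Handle now at about 34°, past the old block. Continue.

Emit:
carry_out --series "0 -0.001 0 -8;0 -0.001 0.001 -8;0 0 0.001 -8;0 0 0 -8;0 0 0 0"

```text
time: 40.38
tool_pos: [0.581, -0.0437, 0.1303]
tcp_rot: [2.231, 2.203, 0.004]
wrist_force: [5.4, -2.6, -3.2]
width: 0.202
grip_force: 34.2
```

```bash
python3 -c "
from workcell import bot
s=bot.read_state();print(s['torque'],s['wrist_force'],s['tcp_rot'],s['width'],s['grip_force'])"; python3 ang.py
```

```text
[-0.5107793  -1.46703544  0.31812854] [ 5.38194276 -2.60972224 -3.23089294] [2.23115475 2.20276171 0.00447191] 0.20186847892458734 34.216413237154484
163 pts by y bin (x range):
-11 1 [10.2 10.2 10.2]
-8 2 [10.3 10.3 10.3]
1 3 [ 8.3 11.  21.3]
4 20 [ 6.6 12.5 22.9]
7 30 [-11.7   6.5  15.6]
10 31 [-12.7  -0.1   5.4]
13 30 [-19.7  -6.3  -0.2]
16 24 [-17.2  -8.6  -4.2]
19 22 [-14.7 -12.6  -9.4]
101 pts by y bin (x range):
-8 7 [11.  12.3 13.6]
-5 2 [11.6 12.3 13.1]
-2 5 [11.9 12.2 13.3]
1 3 [11.1 11.2 12.6]
4 9 [10.8 21.4 22.9]
7 28 [ 8.1 14.1 19.7]
10 11 [ 3.5  6.4 16.8]
13 8 [-2.5  1.9  3.2]
16 10 [-17.   -4.3  -1.3]
19 11 [-14.   -9.   -4.8]
22 7 [-13.9 -11.8  -9.4]
```

```bash
cat > scan.py <<'E'
from h import *
from scipy.spatial.transform import Rotation as Ro
M=np.array([.5896,-.041,.0999]);k=np.array([-.513,.007,.858]);k/=np.linalg.norm(k);xs=np.array([k[2],0,-k[0]]);ys=np.cross(k,xs);F=np.c_[xs,ys,k]
V=[]
for n in("side","top"):
    ds=np.stack([eyes.read_camera(n)[1] for _ in range(4)]);ds[ds==0]=np.nan;V.append((n,np.nanmedian(ds,0),eyes.get_calibration(n)))
g=lambda a,b:np.linspace(a,b,max(2,int(abs(b-a)/1.0)+1))
pts=[]
for z in g(4,44):
    for s in g(-15,15):pts+= [(s,5,z),(s,-5,z)]
    for s in g(-5,5):pts+=[(15,s,z),(-15,s,z)]
for s in g(-15,15):
    for t in g(-5,5):pts.append((s,t,44))
for r in g(5,16):
    for a in np.linspace(0,2*np.pi,60):pts.append((r*np.cos(a),r*np.sin(a),4))
pts=np.array(pts)
out=[]
for yaw in range(-5,111,5):
  best=None
  for lean in(-8,-4,0):
   for roll in(-6,0,6):
    for cx in(-4,-1,2):
      R=Ro.from_euler("YXZ",[lean,roll,-yaw],degrees=True).as_matrix()
      W=((pts@R.T+[cx,0,0])*.001)@F.T+M
      sc=0;tot=0
      for n,D,c in V:
        C=cv2.Rodrigues(np.array(c["rotation"],float))[0];zc=(W-np.array(c["position"]))@C[:,2]
        q=np.round(proj(n,W)).astype(int);id=q[:,1]*640+q[:,0]
        o=np.lexsort((zc,id));u,f=np.unique(id[o],return_index=True);zm=zc[o][f];da=D.ravel()[u]
        e=da-zm;sc+=(abs(e)<.003).sum()-(e>.005).sum();tot+=len(u)
      if best is None or sc>best[0]:best=(int(sc),yaw,lean,roll,cx,tot)
  out.append(best)
for b in sorted(out,reverse=True)[:6]:print("score,yaw,lean,roll,cx,tot",b)
E
python3 scan.py
```

```text
score,yaw,lean,roll,cx,tot (34, 75, 0, -6, -4, 421)
score,yaw,lean,roll,cx,tot (30, 80, 0, -6, -4, 417)
score,yaw,lean,roll,cx,tot (30, 65, 0, -6, -4, 428)
score,yaw,lean,roll,cx,tot (28, 85, 0, -6, -4, 407)
score,yaw,lean,roll,cx,tot (28, 60, 0, -6, -4, 430)
score,yaw,lean,roll,cx,tot (28, 55, 0, -6, -4, 434)
```

Emit:
carry_out --series "0 0 0 -8;0 0 0 -8;0 0 0 -8;0 0 0 0;0 0 0 0"

```text
time: 41.6
tool_pos: [0.5768, -0.0451, 0.1308]
tcp_rot: [2.643, 1.694, -0.008]
wrist_force: [-7.6, -8.4, 9.3]
width: 0.2
grip_force: 6.2
```

Emit:
carry_out --series "0 0 0 0;0 0 0.02 0;0 0 0.04 0;0 0 0 0" --jaw -0.2

```text
time: 42.1
tool_pos: [0.5814, -0.0425, 0.1952]
tcp_rot: [2.641, 1.691, 0.012]
wrist_force: [0.9, 0.3, -0.1]
width: 0.399
grip_force: 0.0
```

```bash
python3 scan.py; python3 icp.py
```

```text
score,yaw,lean,roll,cx,tot (-51, 105, -4, 6, -4, 396)
score,yaw,lean,roll,cx,tot (-52, 110, -8, 6, -4, 406)
score,yaw,lean,roll,cx,tot (-56, 100, 0, 6, -4, 385)
score,yaw,lean,roll,cx,tot (-63, 95, 0, 6, -4, 391)
score,yaw,lean,roll,cx,tot (-69, 55, 0, -6, -4, 434)
score,yaw,lean,roll,cx,tot (-71, 90, 0, -6, -4, 398)
934 [230, 239, 226, 233, 6]
collar underside in face frame mm [-4.1  5.2  5.9] yaw(cw) 19 axis [-0.083  0.315  0.946] head [-3.1  1.5 -5.5] med|res| 1.03 3128.0
```

Emit:
carry_out --series "-0.0015 0.0014 0 10.6;-0.0015 0.0014 0 10.6;-0.0015 0.0014 0 10.6;-0.0015 0.0014 0 10.6;-0.0015 0.0014 0 10.6;-0.0015 0.0014 0 10.6;-0.0015 0.0014 0 10.6;-0.0015 0.0014 -0.02 10.6;-0.0019 0.0013 -0.028 10.6;0 0 -0.026 0;0 0 0 0" --jaw 0 --grip_force 30

```text
time: 44.12
tool_pos: [0.5618, -0.0297, 0.1136]
tcp_rot: [-0.527, -3.092, 0.001]
wrist_force: [-0.1, -0.2, 0.4]
width: 0.494
grip_force: 0.0
```

Emit:
carry_out --series "0 0 0 0;0 0 0 0;0 -0.002 0 6;0 -0.005 0 6;0 -0.005 0 6;0 0 0 0" --jaw -1

```text
time: 44.88
tool_pos: [0.5651, -0.0406, 0.1175]
tcp_rot: [0.037, 3.139, 0.004]
wrist_force: [1.0, 5.5, -0.4]
width: 0.112
grip_force: 29.4
```

Emit:
carry_out --series "0.004 0 0.002 0;0.0045 0 0.002 0;0.0015 0 -0.0026 0;0.0015 0 -0.0026 0;0.0007 0 -0.001 0;0 0 0 0"

```text
time: 45.62
tool_pos: [0.575, -0.0415, 0.1174]
tcp_rot: [-0.037, -3.138, -0.001]
wrist_force: [-13.6, 4.0, 20.6]
width: 0.115
grip_force: 33.2
```

```bash
python3 col.py
```

```text
851 [212, 209, 221, 209, 0]
grasp in face frame [-0.9 -0.7 26.7]
-26 5 h [2.3 2.6 3.5]
-22 4 h [2.2 2.4 3.2]
-18 5 h [2.3 2.4 4.1]
-14 16 h [1.9 3.2 4.9]
-10 17 h [2.5 4.7 5.8]
-6 21 h [2.3 5.2 6.5]
-2 21 h [4.  5.2 6.7]
2 35 h [3.3 5.3 7.4]
6 34 h [2.5 5.6 7.4]
10 29 h [2.4 6.3 7.2]
14 23 h [2.2 4.6 7.4]
18 6 h [2.  2.1 2.3]
22 8 h [2.  2.1 2.8]
26 3 h [2.1 2.3 2.9]
```

The collar is now truly centred on the slot, spanning −15 to +15 mm; before it sat 5 mm off, which explains the block. Press once more, release, and turn with a narrow loose gap at the handle's top.

Emit:
carry_out --series "0.001 0 -0.001 0;0 0 0 0;-0.002 0 0.002 0"

```text
time: 46.25
tool_pos: [0.576, -0.0416, 0.1173]
tcp_rot: [0.037, 3.139, 0.001]
wrist_force: [-0.4, 3.6, 0.9]
width: 0.111
grip_force: 30.4
```

Emit:
carry_out --series "0 0 0 0;0 0 0 0;-0.003 0.0005 0.011 0;-0.0033 0 0.0117 0;0 0 0 0" --jaw -0.55

```text
time: 46.88
tool_pos: [0.57, -0.0416, 0.1394]
tcp_rot: [0.037, 3.138, -0.001]
wrist_force: [0.1, -0.8, -0.8]
width: 0.225
grip_force: 0.0
```

Emit:
carry_out --series "0 0 0 -8;0 0 0 -8;0 0 0 -8;0 0 0 -8;0 0 0 -8;0 0 0 0" --jaw -0.62

```text
time: 47.62
tool_pos: [0.5692, -0.041, 0.1379]
tcp_rot: [1.106, 2.94, 0.001]
wrist_force: [0.3, 2.2, 2.4]
width: 0.192
grip_force: 6.5
```

```bash
python3 -c "
from workcell import bot
s=bot.read_state();print(s['torque'],s['wrist_force'],s['width'],s['grip_force'])"; python3 col.py; python3 icp.py
```

```text
[ 0.38261975 -0.02389848  0.1755499 ] [0.29673693 2.22141355 2.36457104] 0.19154245015683893 6.452058783879693
1336 [340, 330, 323, 331, 12]
grasp in face frame [ 4.5 -0.4 47.4]
-26 8 h [1.9 2.2 3. ]
-22 15 h [1.8 2.6 5.5]
-18 19 h [2.1 4.2 6.5]
-14 33 h [2.2 4.1 6.3]
-10 36 h [2.7 4.4 6.7]
-6 42 h [2.9 4.2 6.7]
-2 39 h [2.4 3.8 6. ]
2 39 h [2.2 4.4 6.3]
6 23 h [2.2 3.7 5.8]
10 4 h [2.  2.4 2.8]
14 3 h [2.  2.  2.6]
18 8 h [1.9 2.1 3. ]
22 7 h [2.  2.3 2.8]
26 2 h [2.  2.7 3.3]
541 [134, 131, 138, 133, 5]
collar underside in face frame mm [-0.3 10.1  0.9] yaw(cw) 25 axis [-0.13  -0.02   0.991] head [  1.3  10.3 -11. ] med|res| 0.96 1254.0
```

Emit:
carry_out --series "-0.001 0 0 -8;-0.001 0 0 -8;-0.001 0 0 -8;0 0 0 -8;0 0 0 0"

```text
time: 48.75
tool_pos: [0.5667, -0.0415, 0.1378]
tcp_rot: [1.871, 2.522, 0.001]
wrist_force: [3.0, 2.6, 2.7]
width: 0.192
grip_force: 40.6
```

```bash
python3 -c "
from workcell import bot
s=bot.read_state();print(s['torque'],s['wrist_force'],s['width'],s['grip_force'])"; python3 icp.py
```

```text
[ 0.57021903 -0.4136105   1.0277725 ] [2.9525558  2.60982489 2.70135528] 0.19198476018542243 40.57319138199091
552 [137, 138, 134, 142, 1]
collar underside in face frame mm [0.3 9.8 1.1] yaw(cw) 46 axis [-0.045 -0.115  0.992] head [  0.9  11.1 -10.8] med|res| 1.16 1532.0
```

Emit:
carry_out --series "0 0 0.001 -8;0 0 0.001 -8;0 0 0 -8;0 0 0 -8;0 0 0 -8" --jaw -0.5

```text
time: 49.62
tool_pos: [0.5631, -0.0402, 0.1408]
tcp_rot: [-2.625, -1.715, 0.006]
wrist_force: [-7.4, 6.4, 14.0]
width: 0.246
grip_force: 15.6
```

```bash
python3 -c "
from workcell import bot
s=bot.read_state();print(s['torque'],s['wrist_force'],s['width'],s['grip_force'],s['tcp_rot'])"; python3 icp.py
```

```text
[1.20789669 1.37908697 0.30332745] [-7.38072319  6.427648   13.97465855] 0.24622244211738278 15.619759680703282 [-2.62486385 -1.71537024  0.00597693]
573 [152, 141, 139, 139, 2]
collar underside in face frame mm [-2.4  0.7  2.1] yaw(cw) 82 axis [-0.162 -0.106  0.981] head [-0.5  2.  -9.7] med|res| 0.99 2008.0
```

Emit:
carry_out --series "0 0 0 -8;0 0 0 -8;0 0 0 0"

```text
time: 50.25
tool_pos: [0.5642, -0.0402, 0.141]
tcp_rot: [-2.837, -1.339, 0.003]
wrist_force: [-6.2, 8.0, 15.0]
width: 0.253
grip_force: 13.6
```

Emit:
carry_out --series "0 0 0.02 0;0 0 0.045 0;0.0125 0.04 0 10.5;0.0125 0.03 0 10.5" --jaw -0.4

```text
time: 50.75
tool_pos: [0.5912, 0.0284, 0.2058]
tcp_rot: [2.542, 1.844, 0.0]
wrist_force: [0.4, 1.0, -1.4]
width: 0.303
grip_force: 0.0
```

```bash
python3 icp.py; python3 -c "
from workcell import bot
s=bot.read_state();print(s['tool_pos'],s['tcp_rot'],s['time'])"
```

```text
956 [235, 224, 230, 227, 40]
collar underside in face frame mm [-2.8 -0.2  2.4] yaw(cw) 95 axis [-0.122 -0.036  0.992] head [-1.3  0.2 -9.5] med|res| 0.76 2176.0
[0.5901985  0.02771828 0.20418415] [-2.54882235 -1.83652531  0.00299286] 51.0
```

The key is now at about 95° with its head still under the plate, so the lock is turned. Next the selector: straddle its bar with the jaws and turn.

Emit:
carry_out --series "-0.0009 0.0035 0 10.7;-0.0009 0.0035 0 10.7;-0.0009 0.0035 0 10.7;-0.0009 0.0035 0 10.7;-0.0009 0.0035 0 10.7;-0.0009 0.0035 0 10.7;-0.0009 0.0035 0 10.7;-0.0009 0.0035 0 10.7;-0.0005 0.0035 0 10.7;-0.0005 0.0035 -0.025 10.7;0 0 -0.025 1.5;0 0 0 0" --jaw -0.34

```text
time: 52.5
tool_pos: [0.5801, 0.0621, 0.1519]
tcp_rot: [-0.0, -3.136, 0.002]
wrist_force: [-0.4, -0.0, -0.3]
width: 0.331
grip_force: 0.0
```

Emit:
carry_out --series "0.001 0.0005 -0.02 0;0.001 0 -0.016 0;0 0 0 -10;0 0 0 -10;0 0 0 -10;0 0 0 -10;0 0 0 -10;0 0 0 -10;0 0 0 -10;0 0 0 -10;0 0 0 -10;0 0 0 -10;0 0 0 -4;0 0 0 0"

```text
time: 54.25
tool_pos: [0.5855, 0.0644, 0.1187]
tcp_rot: [2.472, 1.938, 0.003]
wrist_force: [2.3, 1.4, 1.3]
width: 0.332
grip_force: 1.7
```

```bash
cat > sel.py <<'E'
from h import *
s=bot.read_state();print(s['torque'],s['wrist_force'],s['time'])
k=np.array([-.513,.007,.858]);k/=np.linalg.norm(k);xs=np.array([k[2],0,-k[0]]);ys=np.cross(k,xs);o=np.array([.6031,.0625,.079])
q=[]
for n in("side","top"):
    _,d=eyes.read_camera(n);P=cloud(n,d).reshape(-1,3)-o;f=np.c_[P@xs,P@ys,P@k]*1000;q.append(f[(np.hypot(f[:,0],f[:,1])<32)&(f[:,2]>15)&(f[:,2]<48)])
q=np.vstack(q)
for lo,hi in((15,25),(25,36),(36,48)):
    a=q[(q[:,2]>lo)&(q[:,2]<hi)]
    if len(a)>4:print(lo,len(a),cv2.minAreaRect(a[:,:2].astype(np.float32)),np.percentile(a[:,0],[5,95]).round(),np.percentile(a[:,1],[5,95]).round())
E
python3 sel.py
```

```text
[ 0.23027301 -0.3419519   0.08768153] [2.31116482 1.42837827 1.26451985] 54.25
15 29 ((4.144728183746338, 9.684053421020508), (11.406997680664062, 33.87187957763672), 30.780906677246094) [-7.  8.] [-4. 24.]
25 73 ((3.3255815505981445, 3.977527618408203), (33.36908721923828, 42.87013244628906), 43.49928283691406) [-5. 23.] [-12.  23.]
36 127 ((6.413414001464844, 8.172489166259766), (31.49472427368164, 43.04671096801758), 47.81637954711914) [-10.  25.] [-10.  22.]
```

Emit:
carry_out --series "0 0 0 -10;0 0 0 -8;0 0 0 0"

```text
time: 54.72
tool_pos: [0.5855, 0.0632, 0.1196]
tcp_rot: [2.74, 1.531, 0.001]
wrist_force: [0.6, -1.8, 5.6]
width: 0.328
grip_force: 27.3
```

Emit:
carry_out --series "0 0 0 6;0 0 0.03 0;0 0 0.05 0;-0.05 0 0.03 0"

```text
time: 55.22
tool_pos: [0.537, 0.0638, 0.2309]
tcp_rot: [2.659, 1.669, 0.004]
wrist_force: [-0.4, 0.3, 0.9]
width: 0.328
grip_force: 0.0
```

```bash
python3 sel.py; python3 icp.py
```

```text
[-0.00331525 -0.00442341 -0.01842452] [-0.40304798  0.30295495  0.90283735] 55.225
15 30 ((5.6185994148254395, 2.892545700073242), (12.40800666809082, 46.0003547668457), 16.57945442199707) [-4.  7.] [-18.  24.]
25 30 ((5.447267055511475, 5.676395416259766), (12.837899208068848, 39.764610290527344), 20.26594352722168) [-5.  7.] [-11.  24.]
36 129 ((0.12575101852416992, 1.4757003784179688), (45.99284362792969, 14.204236030578613), 89.72981262207031) [-6.  7.] [-19.  23.]
535 [87, 90, 83, 76, 199]
collar underside in face frame mm [-1.7  6.8  1.8] yaw(cw) 92 axis [-0.17  -0.116  0.979] head [ 0.4  8.2 -9.9] med|res| 1.7 1847.0
```

The selector bar measures 46 × 14 mm at 90°, and the key is at about 92° with its head under the plate. Handing in.

```bash
python3 -c "
from workcell import bot
print(bot.finish_job())"
```

```text
the job is handed in; nothing more can be done
None
```

I handed the job in at about 55 s of the 61 s allowed, with no pass or fail verdict returned. By the depth images, the key is seated and turned about 92° clockwise with its cross-bar under the plate, the selector then turned a full 90°, and the gripper is clear; I could not read either joint directly or check the bystanders.

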